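# Free the gel cassettes and set their combs

## Task

The gel cassettes have been pressed on to their sealing feet and are still locked in the press: swing the toggle clamp's lever up and over, past its centre, so that the clamp stands open by itself. Lift out every cassette, stand it upright on the middle of the levelling table, and push one comb from the rack down between the two plates of each, gently, until its shoulders rest on the plates' top edges. Then swing the clamp shut again over the empty press, and leave the other things on the bench where they are.

Things in the scene. Friction and masses are not known exactly. Their poses are not given: they have to be found in the camera images.
- press: Fixed aluminium press; origin: centre of its bed's underside, x along the bed. Bed 160 x 100 mm, top 10 mm high, rim 5 mm wide and 6.5 mm higher all round; the cassettes stand in it in a row along x, about 48 mm apart, plates facing along x. At its -y side stands the toggle clamp: two steel cheeks (x within 15 mm, y -112 to -62 mm, up to 160 mm high).
- lever (a joint): Clamp lever, rad: 0 clamped, grows as it is swung up and over towards the press's -y side, 1.9 fully open (stop). A linkage swings the clamp arm up with it. Let go below about 1.35 rad it falls shut, past about 1.5 rad it drops open on to its stop, by itself. 3 to 8 N at its grip turns it either way.
- lever_pivot (a point): Pivot of the lever, on the clamp cheeks (press frame: x 0, y -97.5, z 141.4 mm); the axis is parallel to the press's x axis.
- lever_grip (a point): Centre of the black cross grip on the lever's end, 95 mm from the pivot: a cylinder 20 mm across and 30 mm long, lying along the press's x axis; pinch it from above over its two flat ends (across x) and it can turn between the fingers. Clamped, the lever points over the bed, 18 deg above level; the grip moves on an arc in the press's plane x = 0. Lever rod 9 mm thick.
- clamp_rail (a point): Middle of the underside of the clamp arm's rubber-lined cross rail (130 mm along x, 18 mm wide, 17 mm high). Clamped, it lies just over the tops of all the cassettes and locks them in. Open, it stands upright above the press's y = -80 mm, top about 200 mm high, out of the way.
- level_table: Fixed levelling table: flat aluminium plate on three levelling screws, upper face 26 mm high. Origin: bench level, under the middle of the plate's free part; the free part reaches x -95 to +85 mm, y -58 to +58 mm; a small round bubble level stands at x +99, y +30 mm.
- comb_rack: Fixed black comb rack, 182 x 70 mm, upper face 36 mm high, origin at the centre of its underside, x along its long side. Four cross slots (5 mm wide, 42 mm apart, at x -63, -21, +21, +63 mm) hold the combs upright by their blades.
- cassette_1: Gel cassette standing upright, 220 g; may be absent (None). Two plates 80 mm wide (y), 4 mm thick, white ceramic at +x, clear glass at -x, with a 5 mm gap (x) between them, open at the top; side spacers leave 66 mm clear in y. The plates end at z 88 mm; grip there across x, 13 mm over both. Weighted foot 38 (x) x 84 x 14 mm. Origin: centre of the foot's underside.
- cassette_2: Gel cassette standing upright, 220 g; may be absent (None). Two plates 80 mm wide (y), 4 mm thick, white ceramic at +x, clear glass at -x, with a 5 mm gap (x) between them, open at the top; side spacers leave 66 mm clear in y. The plates end at z 88 mm; grip there across x, 13 mm over both. Weighted foot 38 (x) x 84 x 14 mm. Origin: centre of the foot's underside.
- cassette_3: Gel cassette standing upright, 220 g; may be absent (None). Two plates 80 mm wide (y), 4 mm thick, white ceramic at +x, clear glass at -x, with a 5 mm gap (x) between them, open at the top; side spacers leave 66 mm clear in y. The plates end at z 88 mm; grip there across x, 13 mm over both. Weighted foot 38 (x) x 84 x 14 mm. Origin: centre of the foot's underside.
- comb_1: White well comb, 30 g, blade down. Flat toothed blade 3 mm thick (x), 50 mm wide (y), 28 mm long, rounded edge; above it the handle, 10 (x) x 58 x 24 mm high, whose underside is the shoulders; grip it across x. Origin: middle of the blade's lower edge; top at z 52 mm. Fully home in a cassette, its origin is 60 mm above the cassette's.
- comb_2: White well comb, 30 g, blade down. Flat toothed blade 3 mm thick (x), 50 mm wide (y), 28 mm long, rounded edge; above it the handle, 10 (x) x 58 x 24 mm high, whose underside is the shoulders; grip it across x. Origin: middle of the blade's lower edge; top at z 52 mm. Fully home in a cassette, its origin is 60 mm above the cassette's.
- comb_3: White well comb, 30 g, blade down. Flat toothed blade 3 mm thick (x), 50 mm wide (y), 28 mm long, rounded edge; above it the handle, 10 (x) x 58 x 24 mm high, whose underside is the shoulders; grip it across x. Origin: middle of the blade's lower edge; top at z 52 mm. Fully home in a cassette, its origin is 60 mm above the cassette's.
- comb_4: White well comb, 30 g, blade down. Flat toothed blade 3 mm thick (x), 50 mm wide (y), 28 mm long, rounded edge; above it the handle, 10 (x) x 58 x 24 mm high, whose underside is the shoulders; grip it across x. Origin: middle of the blade's lower edge; top at z 52 mm. Fully home in a cassette, its origin is 60 mm above the cassette's.
- stopper_b: Ground glass stopper 30 mm, bystander. Origin: centre of its underside.
- pen: Marker pen, bystander. Origin: centre of its underside.
- rubber_bung: Black rubber bung 32 mm, bystander. Origin: centre of its underside.
- small_vial: Small vial with red cap, bystander. Origin: centre of its underside.
- filters: Round box of filter papers, bystander. Origin: centre of its underside.

How it is judged:
By the outcome, as a careful person would: the job done as asked, in the order asked, and still so for the second after the job is handed in, with the robot touching nothing.
Of cassette_1, cassette_2, cassette_3 only 2 to 3 are there at a start; the rules pass over those that are not, and their reading is None.
At some moment in a run one of cassette_1, cassette_2, cassette_3 may be knocked a few centimetres aside while the robot is not near it.
Once in a run the grip may slacken for a moment while it holds something.
It also fails if it takes over 210 s, if anything falls off the work surface, if the arm or the gripper's body presses on something with over 40 N, if the wrist force passes 120 N, or if a joint passes its speed limit or range.

## Robot

A 6-joint arm with a two-finger parallel gripper is mounted at the origin on the work surface; the furniture and walls round the work are solid. World frame = base frame: x ahead of the robot, y to its left, z up, the work surface at z = 0. Lengths are in m, angles in rad, forces in N, time in s.
With the tool pointing down it reaches from about 0.35 to 0.775 m from the base axis. Payload 7.3 kg.
Tool frame: the origin (TCP) lies midway between the tips of the shut fingers; the grasp point (between the pads) lies 19 mm behind it; z points along the fingers, y is the direction in which the jaws open and shut (so a half turn about z gives the same grasp; the last joint's range is limited). The gripper opens to 92 mm and grips with 3 to 60 N. Pads are 19 mm wide; open, the fingers measure 130 mm over their backs; the gripper's body (75 mm by 190 mm) begins 47 mm behind the grasp point.
Start: joints at [-1.462, 0.342, 1.524, -0, 1.275, -0.146], TCP at [0.132, -0.508, 0.227] pointing down, gripper open.
Joint ranges: [-2.53, 2.53], [-0.77, 2.02], [0.04, 2.7], [-1, 4.14], [0.28, 2.66], [-3.11, 3.11]. Speed limits (rad/s): [2.57, 2.57, 3.14, 3.14, 3.14, 3.14].

## Interface

Orientations are given as [roll, pitch, yaw] about the fixed x, y, z axes, in that order (R = Rz(yaw) Ry(pitch) Rx(roll)).
In Python, from cell import status, eyes, job gives the robot as it stands.
- The arm moves only by the tool jog_arm, never from a script. Its argument "series" is a list of rows, each a list of 3 entries, a list of its own where there are three numbers: the gripper command: -1 is shut, 1 is fully open, values between are in proportion, then the shift along the tool's x, y, z in m, then the turn, a rotation vector about the tool's x, y, z in rad. In form: [[grip, [x, y, z], [ax, ay, az]], ...]. A call has 1 to 12 rows; each row is the pose to reach, as a shift and turn from the pose commanded when the call began, along the tool's axes at that moment; what a row does not reach only later rows make up. A row lasts 1/12 s, in which the tool goes at most 41.7 mm and 7.16 degrees, less where a joint would pass 70% of its speed; a pose out of reach is approached as far as the arm can. A call with a gripper value outside its range is refused whole. The fingers move at their own pace and stop on an object; "squeeze" is the grip in N (left out, the last holds). Time passes only in rows, so rows that repeat a pose let the fingers close. It gives the time, the measured TCP pose, the force and the opening at its end, in the units of the state.
- status.observe(): the state, without advancing time (a new reading comes with each control period).
- eyes.read_camera(name): name is "scene" or "top" or "wrist"; returns a dict with "img" (480x640x3 uint8, red, green, blue), "range_z" (480x640 float32, m along the optical axis (not along the pixel's ray), 0 where there is no reading), "camera_matrix" (3x3 intrinsics, pixels), "T" (4x4, takes a point from camera to world coordinates); the wrist camera has in their place "tool_from_camera" (4x4, takes a point from camera to tool coordinates, whose origin is the TCP and whose axes are the flange's). Camera axes: x right, y down, z forward; pixel columns grow to the right and rows downward; lengths in m; the calibration is good to about 2 mm. The wrist camera is an equidistant fisheye: a pixel r from the principal point sees the ray r / f radians off the axis. A picture is of the moment at which its call begins: read the wrist's pose just before it.
- job.hand_in(): hands the job in, once; it reports no verdict.
The state is a dict: "time": time; "qpos": joint angles; "qvel": joint speeds; "joint_efforts": joint torques, N m; "tool_pos": TCP position; "tool_rot": TCP orientation; "contact_force": force on the tool from outside, world axes, zero at the start; "torque": the same for the moment, N m; "opening": finger opening in m.
Only numpy, scipy, OpenCV 4.12 (cv2) and the standard library are available. Lean on these libraries where they do the work, as an engineer would, in place of code of your own. Each camera call takes 0.05 s, during which the arm holds its last target.

## Working session

There is one attempt and no reset: what is moved stays moved. The work goes in short steps, Python scripts to look and compute and a tool call to move; the robot and the scene stay as the last step left them, time stands still between calls to the robot, and variables do not carry over. Pictures are saved under pics/ and viewed, and the job is handed in when it is done.

Besides the shell and the picture viewer there is one more tool, called after "Emit:" by a JSON object that holds its "op" and its "data", one argument or row to a line. jog_arm: Moves the arm, as the interface text tells. Its arguments: {"type":"object","properties":{"series":{"type":"array","items":{"type":"array"}},"squeeze":{"type":"number"}},"required":["series"]}

```bash
ls; mkdir -p pics
python3 - <<'E'
from cell import status, eyes, job
import cv2,numpy as np
print(status.observe())
for n in ["scene","top","wrist"]:
    d=eyes.read_camera(n)
    cv2.imwrite(f"pics/{n}0.png",d["img"][:,:,::-1]); np.savez(f"/tmp/{n}0.npz",**d)
    print(n,d["camera_matrix"],d.get("T"),d.get("tool_from_camera"))
E
```

```text
pics
{'time': 0.0, 'qpos': array([-1.46204571e+00,  3.42721361e-01,  1.52505132e+00,  9.07262840e-06,
        1.27538849e+00, -1.46009195e-01]), 'qvel': array([-0.00101353,  0.00081985, -0.00025612, -0.00053704,  0.0018874 ,
       -0.00016295]), 'joint_efforts': array([ 1.71470623e-03, -4.31238556e+01, -2.44221443e+01,  7.20063108e-02,
        5.60368190e-02, -1.16550486e-04]), 'tool_pos': array([ 0.1322803 , -0.50762787,  0.2260337 ]), 'tool_rot': array([-3.14004209e+00, -2.36788475e-04,  2.54756982e-01]), 'contact_force': array([ 0.60791075,  0.21223367, -0.81623695]), 'torque': array([-0.04762872, -0.0285858 , -0.01729566]), 'opening': 0.0917203340668725}
scene [[571.43880553   0.         323.04408682]
 [  0.         571.43880553 236.48962175]
 [  0.           0.           1.        ]] [[-0.80915078 -0.35747638  0.46635357  0.07121117]
 [-0.58759879  0.49446689 -0.64049213  0.62520961]
 [-0.00163559 -0.79228349 -0.61015096  0.72337917]
 [ 0.          0.          0.          1.        ]] None
top [[580.39676518   0.         330.97229646]
 [  0.         580.39676518 238.77482936]
 [  0.           0.           1.        ]] [[ 2.69012240e-02 -9.90226562e-01  1.36849115e-01  3.99707253e-01]
 [-9.99507306e-01 -2.88589187e-02 -1.23413143e-02  1.28809039e-03]
 [ 1.61700147e-02 -1.36449694e-01 -9.90515023e-01  1.33143720e+00]
 [ 0.00000000e+00  0.00000000e+00  0.00000000e+00  1.00000000e+00]] None
wrist [[371.64829954   0.         319.62314221]
 [  0.         371.64829954 235.40667757]
 [  0.           0.           1.        ]] None [[-5.60117241e-04 -9.65728176e-01 -2.59554958e-01  7.01943719e-02]
 [ 9.99999833e-01 -5.04310774e-04 -2.81597487e-04 -1.14695714e-03]
 [ 1.41050265e-04 -2.59555073e-01  9.65728297e-01 -1.58506837e-01]
 [ 0.00000000e+00  0.00000000e+00  0.00000000e+00  1.00000000e+00]]
```

View pics/scene0.png

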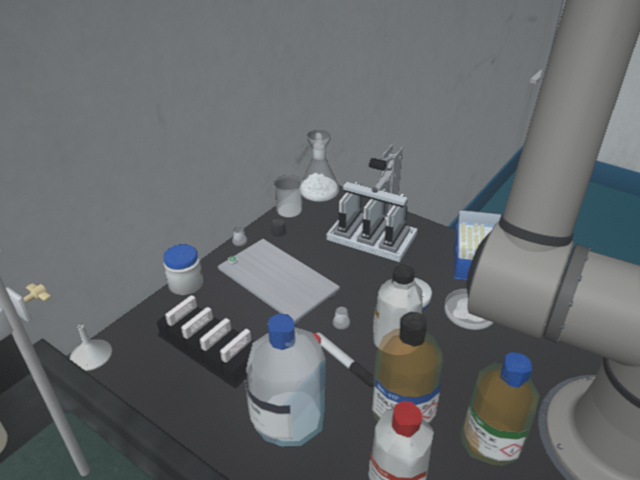

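View pics/top0.png

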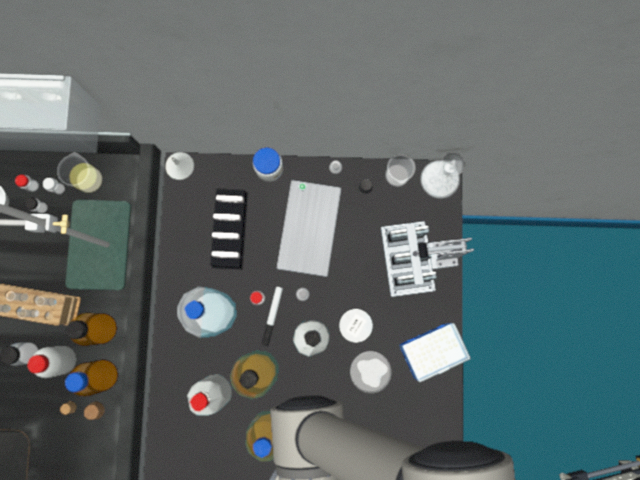

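View pics/wrist0.png

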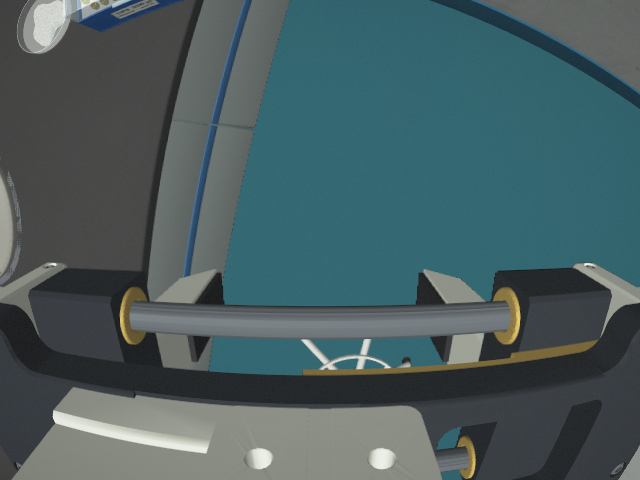

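```bash
cat > h.py <<'E'
import numpy as np, cv2
from cell import status, eyes, job
from scipy.spatial.transform import Rotation as R
def pts(d):
    K=d["camera_matrix"]; z=d["range_z"]; v,u=np.mgrid[:480,:640]
    P=np.stack([(u-K[0,2])/K[0,0]*z,(v-K[1,2])/K[1,1]*z,z],-1)
    W=P@d["T"][:3,:3].T+d["T"][:3,3]; W[z==0]=np.nan
    return W
def wpts(d,tp,tr):
    K=d["camera_matrix"]; z=d["range_z"]; v,u=np.mgrid[:480,:640]
    x=(u-K[0,2])/K[0,0]; y=(v-K[1,2])/K[1,1]; r=np.hypot(x,y)+1e-9
    t=np.tan(np.minimum(r,1.5)); P=np.stack([x/r*t*z,y/r*t*z,z],-1)
    A=d["tool_from_camera"]; T=P@A[:3,:3].T+A[:3,3]
    W=T@R.from_euler('xyz',tr).as_matrix().T+tp; W[z==0]=np.nan
    return W
def shot(n,tag):
    s=status.observe(); d=eyes.read_camera(n)
    cv2.imwrite(f"pics/{tag}.png",d["img"][:,:,::-1])
    W=wpts(d,s["tool_pos"],s["tool_rot"]) if n=="wrist" else pts(d)
    np.savez(f"/tmp/{tag}.npz",W=W,img=d["img"]); return d["img"],W
def proj(d,p):
    T=d["T"]; c=(np.asarray(p)-T[:3,3])@T[:3,:3]; K=d["camera_matrix"]
    return c[...,:2]/c[...,2:]*[K[0,0],K[1,1]]+[K[0,2],K[1,2]]
E
python3 - <<'E'
from h import *
for n in ["scene","top"]:
    d=dict(np.load(f"/tmp/{n}0.npz")); W=pts(d); np.savez(f"/tmp/{n}0w.npz",W=W,img=d["img"])
d=np.load("/tmp/top0w.npz");W=d["W"];img=d["img"]
a=img[200:320,360:480];cv2.imwrite("pics/top_press.png",cv2.resize(a,None,fx=5,fy=5,interpolation=cv2.INTER_CUBIC)[:,:,::-1])
a=img[170:290,190:350];cv2.imwrite("pics/top_rt.png",cv2.resize(a,None,fx=5,fy=5,interpolation=cv2.INTER_CUBIC)[:,:,::-1])
d=np.load("/tmp/scene0w.npz")
a=d["img"][130:270,300:440];cv2.imwrite("pics/sc_press.png",cv2.resize(a,None,fx=4,fy=4,interpolation=cv2.INTER_CUBIC)[:,:,::-1])
for (v,u) in [(225,230),(235,230),(240,310),(262,396),(243,390),(250,424),(250,440),(300,600)]: print(v,u,W[v,u].round(4))
E
```

```text
225 230 [0.6037 0.2139 0.0339]
235 230 [0.5769 0.208  0.0628]
240 310 [0.5762 0.0326 0.0234]
262 396 [ 0.5295 -0.1612  0.044 ]
243 390 [ 0.5746 -0.1496  0.024 ]
250 424 [ 0.5416 -0.2     0.1794]
250 440 [ 0.5498 -0.244   0.1211]
300 600 [ 0.4964 -1.0301 -0.8177]
```

View pics/top_press.png

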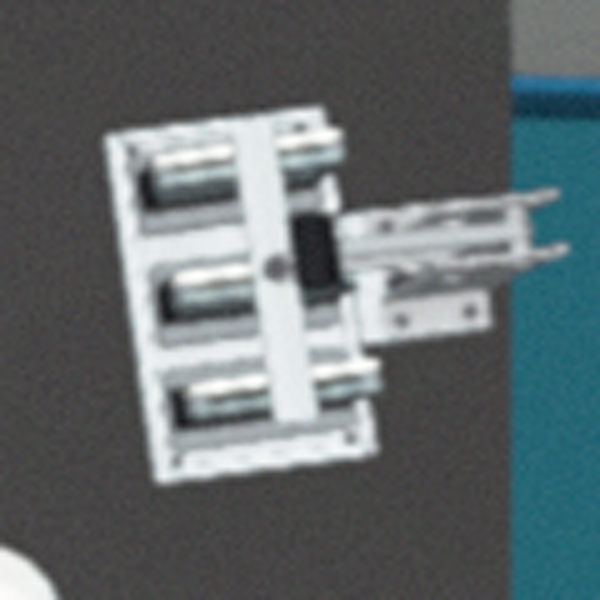

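View pics/sc_press.png

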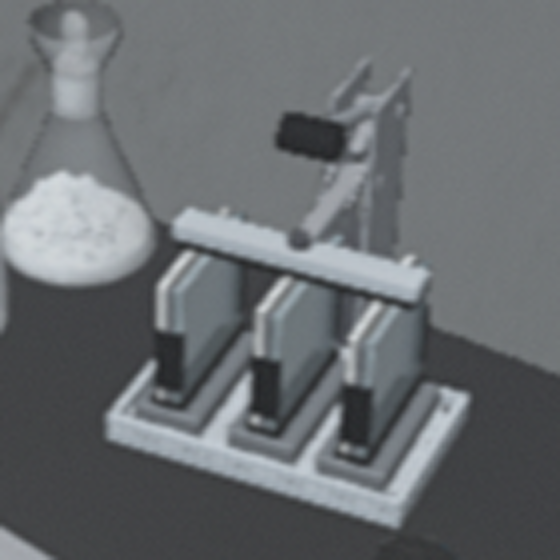

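View pics/top_rt.png

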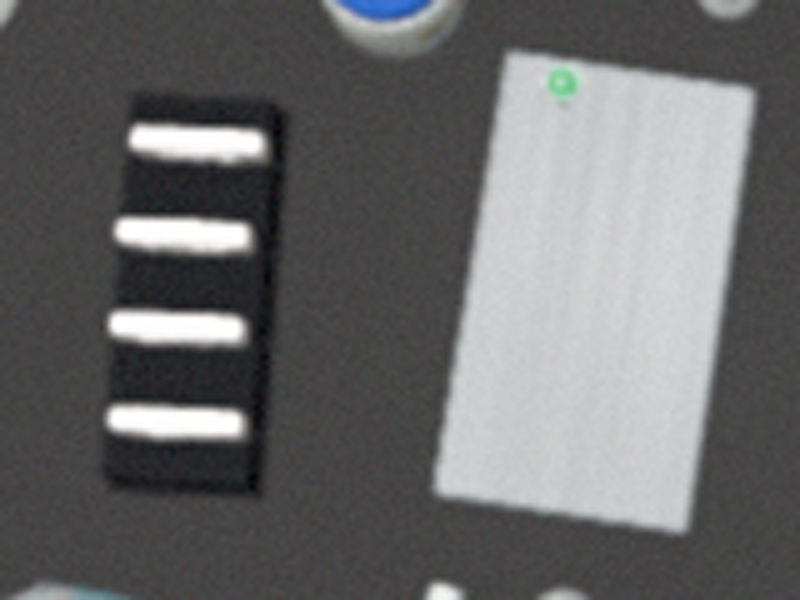

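```bash
cat >> h.py <<'E'
def ray(d,uv,z):
    K=d["camera_matrix"];T=d["T"]; uv=np.atleast_2d(uv).astype(float)
    c=np.stack([(uv[:,0]-K[0,2])/K[0,0],(uv[:,1]-K[1,2])/K[1,1],np.ones(len(uv))],-1)@T[:3,:3].T
    return T[:3,3]+c*((z-T[2,3])/c[:,2])[:,None]
E
python3 - <<'E'
from h import *
d=dict(np.load("/tmp/top0.npz"))
def rep(n,uv,z):
    w=ray(d,uv,z)[:,:2]; c=w.mean(0)
    print(n,"c",c.round(4)); print(w.round(4).tolist())
    for i in range(4):
        e=w[(i+1)%4]-w[i]; print("  len %.4f ang %.2f"%(np.hypot(*e),np.degrees(np.arctan2(e[1],e[0]))))
rep("press",np.array([(107,133),(325,107),(378,455),(155,485)])/5+[360,200],.0165)
rep("table",np.array([(507,50),(757,90),(687,532),(435,493)])/5+[190,170],.026)
W=np.load("/tmp/top0w.npz")["W"]; img=np.load("/tmp/top0w.npz")["img"]
m=(img.min(2)>190); 
r=np.zeros_like(m); r[190:270,205:250]=1
n,l,st,c=cv2.connectedComponentsWithStats((m&r).astype(np.uint8))
for i in range(1,n):
    if st[i,4]>40:
        v,u=np.nonzero(l==i); w=ray(d,np.stack([u,v],-1),.060)[:,:2]
        C=w.mean(0); ev,V=np.linalg.eigh(np.cov(w.T)); 
        print("comb",C.round(4),st[i],np.sqrt(ev*12).round(4),np.degrees(np.arctan2(V[1,1],V[0,1])).round(1), np.nanmedian(W[l==i][:,2]).round(4))
E
```

```text
press c [ 0.5406 -0.1926]
[[0.613, -0.1301], [0.6281, -0.2305], [0.4689, -0.2553], [0.4526, -0.1543]]
  len 0.1015 ang -81.45
  len 0.1611 ang -171.13
  len 0.1023 ang 99.18
  len 0.1622 ang 8.56
table c [0.6039 0.0348]
[[0.7138, 0.0797], [0.6986, -0.0358], [0.4944, -0.0092], [0.5088, 0.1047]]
  len 0.1165 ang -97.54
  len 0.2059 ang 172.60
  len 0.1148 ang 82.81
  len 0.2066 ang -6.95
comb [0.6604 0.2146] [216 195  26   7 125] [0.0113 0.0554] 89.6 0.0587
comb [0.6188 0.2191] [213 214  27   6 129] [0.0112 0.056 ] 88.1 0.0596
comb [0.5771 0.2199] [212 233  26   5 122] [0.0105 0.055 ] 90.0 0.0595
comb [0.5351 0.2174] [212 251  26   6 122] [0.0105 0.0551] 89.7 0.059
```

```bash
cat >> h.py <<'E'
def plan(pos,ya,s=None):
    """shift/turn for TCP to pos, tool y axis at world angle ya(deg), tool down"""
    s=s or status.observe(); A=R.from_euler('xyz',s["tool_rot"]); B=R.from_euler('xyz',[np.pi,0,np.radians(ya+90)])
    return (A.inv().apply(np.asarray(pos)-s["tool_pos"])).round(4).tolist(), (A.inv()*B).as_rotvec().round(4).tolist()
PC=np.array([.5406,-.1926]);PY=8.7
def press(x,y,z):
    a=np.radians(PY); return np.array([PC[0]+x*np.cos(a)-y*np.sin(a),PC[1]+x*np.sin(a)+y*np.cos(a),z])
E
python3 - <<'E'
from h import *
print(press(0,-7.1e-3,0)); print(plan(np.r_[press(0,-.0071,0)[:2],.30],PY))
E
```

```text
[ 0.54167395 -0.19961831  0.        ]
([0.4738, -0.1951, -0.0735], [-0.0008, -0.001, -1.4678])
```

Emit:
{"op": "jog_arm", "data": {
  "series": [
    [1, [0, 0, -0.0735], [0, 0, -0.12]],
    [1, [0, 0, -0.0735], [0, 0, -0.24]],
    [1, [0.474, -0.195, -0.0735], [0, 0, -1.468]],
    [1, [0.474, -0.195, -0.0735], [0, 0, -1.468]],
    [1, [0.474, -0.195, -0.0735], [0, 0, -1.468]],
    [1, [0.474, -0.195, -0.0735], [0, 0, -1.468]],
    [1, [0.474, -0.195, -0.0735], [0, 0, -1.468]],
    [1, [0.474, -0.195, -0.0735], [0, 0, -1.468]],
    [1, [0.474, -0.195, -0.0735], [0, 0, -1.468]],
    [1, [0.474, -0.195, -0.0735], [0, 0, -1.468]],
    [1, [0.474, -0.195, -0.0735], [0, 0, -1.468]],
    [1, [0.474, -0.195, -0.0735], [0, 0, -1.468]]
  ]
}}

```text
time: 1.15
tool_pos: [0.4666, -0.2558, 0.3001]
tool_rot: [-3.141, -0.0, 1.729]
contact_force: [1.2, -1.4, -0.5]
opening: 0.0918
```

Emit:
{"op": "jog_arm", "data": {
  "series": [
    [1, [0, 0, 0], [0, 0, 0]],
    [1, [0, 0, 0], [0, 0, 0]],
    [1, [0, 0, 0], [0, 0, 0]]
  ]
}}

```text
time: 1.4
tool_pos: [0.465, -0.2575, 0.2998]
tool_rot: [-3.14, -0.0, 1.723]
contact_force: [0.2, 0.5, -0.0]
opening: 0.0917
```

Run:
```python
from h import *
print(status.observe()["qpos"]);print(plan(np.r_[press(0,-.0071,0)[:2],.30],PY))
shot("wrist","w1")
```

```text
[-6.49585775e-01  3.09070100e-01  1.36990003e+00 -6.50811204e-04
  1.46354089e+00 -8.01359526e-01]
([0.0456, 0.0846, -0.0003], [-0.0011, -0.0002, 0.0])
```

View pics/w1.png

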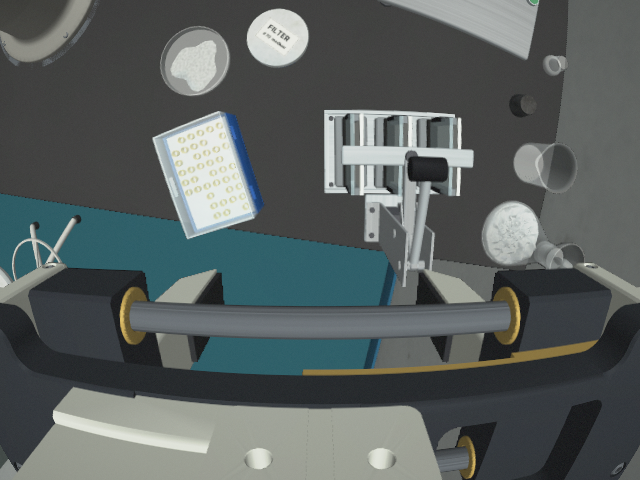

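Run:
```python
from h import *
d=np.load("/tmp/w1.npz");W=d["W"]
b=W[160:176,412:446].reshape(-1,3); print(np.nanmedian(b,0), np.nanmin(b,0),np.nanmax(b,0))
for v in (158,162,168,174,178): print(v,[W[v,u].round(4).tolist() for u in (408,414,430,440,446)])
for p in [(127,335),(180,330)]: print(W[p])
```

```text
[ 0.54036235 -0.19524085  0.18026016] [ 0.52656043 -0.20339616  0.17629489] [ 0.55474913 -0.18696399  0.1832871 ]
158 [[0.5373, -0.1919, 0.1209], [0.5285, -0.1903, 0.1763], [0.5413, -0.1878, 0.1762], [0.5504, -0.1862, 0.1735], [0.5762, -0.1848, 0.1144]]
162 [[0.5262, -0.1944, 0.1687], [0.5281, -0.1933, 0.18], [0.5409, -0.1909, 0.1794], [0.5493, -0.1893, 0.1785], [0.5544, -0.1883, 0.1779]]
168 [[0.527, -0.1991, 0.1693], [0.5289, -0.1978, 0.1804], [0.5412, -0.1954, 0.1814], [0.5486, -0.1938, 0.1831], [0.554, -0.1929, 0.1817]]
174 [[0.5281, -0.2038, 0.1682], [0.5299, -0.2023, 0.1798], [0.5423, -0.2, 0.1808], [0.5506, -0.1985, 0.1801], [0.5548, -0.1975, 0.1821]]
178 [[0.5418, -0.2105, 0.1168], [0.5309, -0.2055, 0.1782], [0.5438, -0.2032, 0.178], [0.5511, -0.2015, 0.1804], [0.5569, -0.2007, 0.1779]]
[ 0.46995604 -0.17199078  0.02268731]
[ 0.47437887 -0.23586986  0.01012697]
```

Emit:
{"op": "jog_arm", "data": {
  "series": [
    [1, [0.0456, 0.0846, 0], [0, 0, 0]],
    [1, [0.0456, 0.0846, 0], [0, 0, 0]],
    [1, [0.0456, 0.0846, 0], [0, 0, 0]],
    [1, [0.0456, 0.0846, 0.02], [0, 0, 0]],
    [1, [0.0456, 0.0846, 0.02], [0, 0, 0]]
  ]
}}

```text
time: 1.87
tool_pos: [0.5406, -0.1998, 0.2771]
tool_rot: [-3.137, -0.003, 1.722]
contact_force: [-0.2, 0.5, -1.6]
opening: 0.092
```

Run:
```python
from h import *
shot("wrist","w2")
```

```text
(no output)
```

View pics/w2.png

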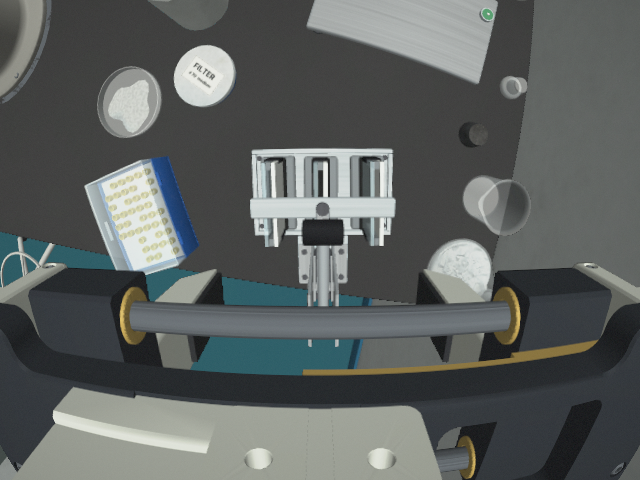

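Run:
```python
from h import *
d=np.load("/tmp/w2.npz");W=d["W"];img=d["img"]
m=(W[...,2]>.165)&(W[...,2]<.19)&(img.max(2)<60); m[:,:290]=0;m[:,360:]=0
b=W[m]; print(len(b),b.mean(0),b.min(0),b.max(0))
a=np.radians(8.7);X=b[:,:2]@np.array([[np.cos(a),-np.sin(a)],[np.sin(a),np.cos(a)]])
print(X.min(0),X.max(0),(X.min(0)+X.max(0))/2@np.array([[np.cos(a),np.sin(a)],[-np.sin(a),np.cos(a)]]))
a=img[140:260,240:410];cv2.imwrite("pics/w2c.png",cv2.resize(a,None,fx=4,fy=4,interpolation=cv2.INTER_CUBIC)[:,:,::-1])
for (u,v) in [(253,151),(392,151),(252,160),(393,160)]: print(u,v,W[v-1:v+2,u-1:u+2].reshape(-1,3).round(4)[4])
```

```text
996 [ 0.54176525 -0.19480076  0.1792049 ] [ 0.52685427 -0.20623489  0.17213874] [ 0.55701642 -0.18524534  0.18293758]
[ 0.49154554 -0.28438482] [ 0.5202287 -0.2664973] [ 0.54172977 -0.1957509 ]
253 151 [ 0.4566 -0.154   0.0176]
392 151 [ 0.615  -0.1303  0.0008]
252 160 [ 0.4568 -0.1644  0.0175]
393 160 [ 0.618  -0.1406  0.0012]
```

View pics/w2c.png

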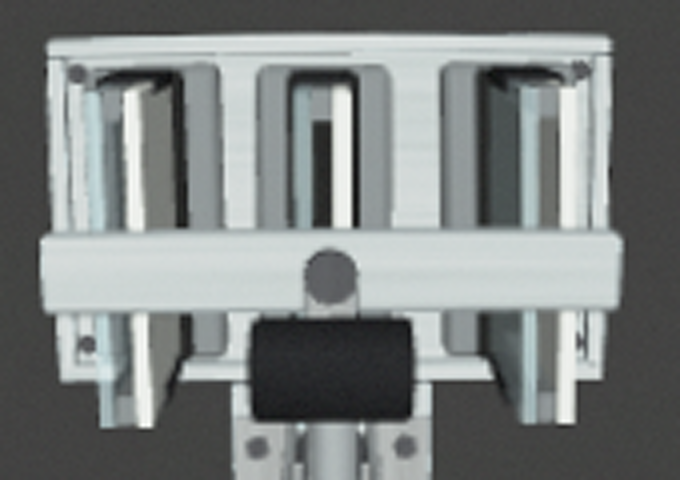

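Run:
```python
from h import *
print(plan([.5417,-.198,.152],PY))
```

```text
([0.0018, 0.002, 0.1266], [-0.0038, -0.0021, -0.0015])
```

Emit:
{"op": "jog_arm", "data": {
  "series": [
    [1, [0.0015, 0, 0.04], [0, 0, 0]],
    [1, [0.0015, 0, 0.08], [0, 0, 0]],
    [0.2, [0.0015, 0, 0.11], [0, 0, 0]],
    [0, [0.0015, 0, 0.125], [0, 0, 0]],
    [0, [0.0015, 0, 0.1255], [0, 0, 0]],
    [-1, [0.0015, 0, 0.1255], [0, 0, 0]],
    [-1, [0.0015, 0, 0.1255], [0, 0, 0]],
    [-1, [0.0015, 0, 0.1255], [0, 0, 0]],
    [-1, [0.0015, 0, 0.1255], [0, 0, 0]],
    [-1, [0.0015, 0, 0.1255], [0, 0, 0]]
  ],
  "squeeze": 20
}}

```text
time: 2.75
tool_pos: [0.5422, -0.1985, 0.156]
tool_rot: [3.14, 0.001, 1.723]
contact_force: [-0.9, 0.4, 0.3]
opening: 0.0427
```

Run:
```python
from h import *
shot("wrist","w3");s=status.observe();print(s["tool_pos"],s["opening"],s["contact_force"])
```

```text
[ 0.54208858 -0.19833556  0.15564615] 0.038861807857387805 [ 0.48527849 -0.16055702 -0.70130269]
```

View pics/w3.png

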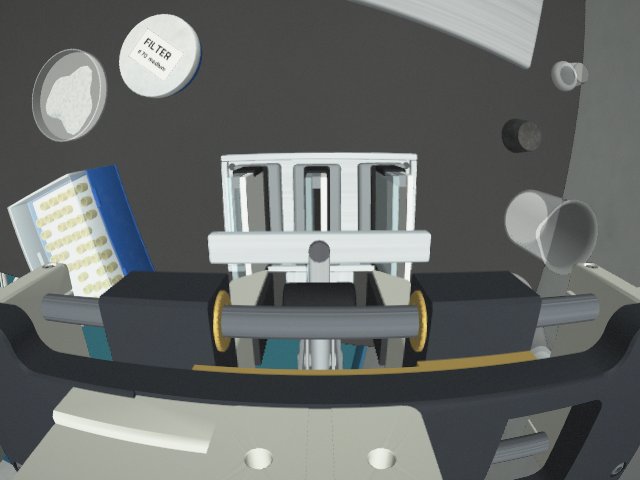

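Emit:
{"op": "jog_arm", "data": {
  "series": [
    [-1, [0, 0, 0.003], [0, 0, 0]],
    [-1, [0, 0, 0.003], [0, 0, 0]],
    [-1, [0, 0, 0.003], [0, 0, 0]],
    [-1, [0, 0, 0.003], [0, 0, 0]]
  ]
}}

```text
time: 3.13
tool_pos: [0.5419, -0.1982, 0.1517]
tool_rot: [3.141, 0.0, 1.723]
contact_force: [1.2, -0.9, 0.8]
opening: 0.0299
```

Run:
```python
from h import *
f0=np.radians(18)
for t in np.arange(0,1.91,.1): print(round(t,2),round(.095*(np.cos(f0+t)-np.cos(f0)),4),round(-.095*(np.sin(f0+t)-np.sin(f0)),4))
print(plan([.5417,-.198,.152],PY))
```

```text
0.0 0.0 -0.0
0.1 -0.0034 -0.0089
0.2 -0.0076 -0.0174
0.3 -0.0127 -0.0254
0.4 -0.0186 -0.0329
0.5 -0.0251 -0.0397
0.6 -0.0324 -0.0459
0.7 -0.0402 -0.0513
0.8 -0.0485 -0.0559
0.9 -0.0572 -0.0597
1.0 -0.0662 -0.0625
1.1 -0.0755 -0.0645
1.2 -0.085 -0.0655
1.3 -0.0945 -0.0656
1.4 -0.1039 -0.0647
1.5 -0.1132 -0.0628
1.6 -0.1223 -0.0601
1.7 -0.1311 -0.0565
1.8 -0.1395 -0.052
1.9 -0.1473 -0.0467
([0.0002, -0.0002, -0.0003], [0.0001, 0.0003, 0.0004])
```

Grip pinched (30 mm opening matches). Swinging the lever along its arc.

Emit:
{"op": "jog_arm", "data": {
  "series": [
    [-1, [-0.0034, 0, -0.0089], [0, 0, 0]],
    [-1, [-0.0076, 0, -0.0174], [0, 0, 0]],
    [-1, [-0.0127, 0, -0.0254], [0, 0, 0]],
    [-1, [-0.0186, 0, -0.0329], [0, 0, 0]],
    [-1, [-0.0251, 0, -0.0397], [0, 0, 0]],
    [-1, [-0.0324, 0, -0.0459], [0, 0, 0]],
    [-1, [-0.0402, 0, -0.0513], [0, 0, 0]],
    [-1, [-0.0485, 0, -0.0559], [0, 0, 0]],
    [-1, [-0.0572, 0, -0.0597], [0, 0, 0]],
    [-1, [-0.0662, 0, -0.0625], [0, 0, 0]]
  ]
}}

```text
time: 3.97
tool_pos: [0.5524, -0.2641, 0.2153]
tool_rot: [3.14, -0.0, 1.723]
contact_force: [5.7, 2.8, -2.4]
opening: 0.03
```

Run:
```python
from h import *
s=status.observe();print(s)
shot("wrist","w4"); shot("scene","s4")
```

```text
{'time': 3.9667, 'qpos': array([-5.71612369e-01,  5.11431798e-01,  1.28697626e+00,  1.05785182e-03,
        1.34203902e+00, -7.23918575e-01]), 'qvel': array([-0.13523106,  0.09469271, -0.24659642,  0.0007264 ,  0.14851521,
       -0.13466291]), 'joint_efforts': array([ -2.5989832 , -53.61079931, -24.02285814,  -1.65497348,
         0.41419605,   0.2462951 ]), 'tool_pos': array([ 0.55237441, -0.26408179,  0.21529039]), 'tool_rot': array([ 3.14005189e+00, -1.34570569e-05,  1.72286325e+00]), 'contact_force': array([ 5.68733488,  2.78151266, -2.37386227]), 'torque': array([ 0.61118133, -0.88516813,  0.10511743]), 'opening': 0.030008429465601383}
```

View pics/w4.png

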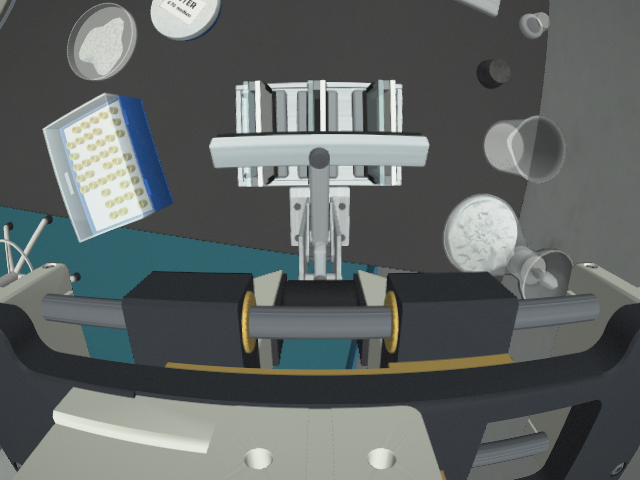

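View pics/s4.png

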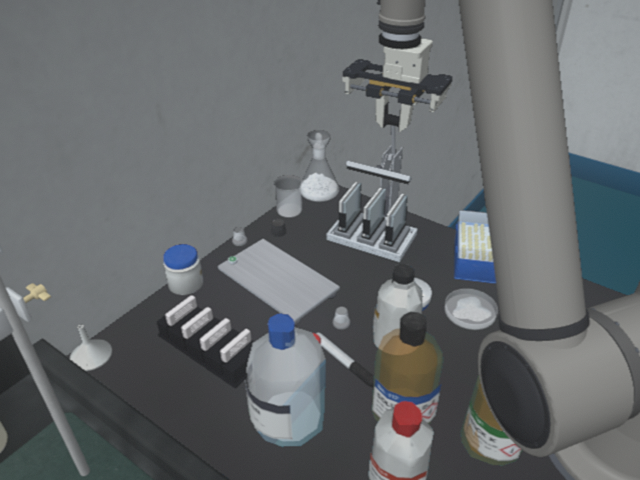

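Emit:
{"op": "jog_arm", "data": {
  "series": [
    [-1, [-0.0093, 0, -0.002], [0, 0, 0]],
    [-1, [-0.0188, 0, -0.003], [0, 0, 0]],
    [-1, [-0.0283, 0, -0.0031], [0, 0, 0]],
    [-1, [-0.0377, 0, -0.0022], [0, 0, 0]],
    [-1, [-0.047, 0, -0.0003], [0, 0, 0]],
    [-1, [-0.0561, 0, 0.0024], [0, 0, 0]],
    [-1, [-0.0649, 0, 0.006], [0, 0, 0]],
    [-1, [-0.0733, 0, 0.0105], [0, 0, 0]],
    [-1, [-0.0775, 0, 0.013], [0, 0, 0]],
    [-1, [-0.0775, 0, 0.013], [0, 0, 0]]
  ]
}}

```text
time: 4.9
tool_pos: [0.5649, -0.3421, 0.2023]
tool_rot: [3.138, 0.004, 1.722]
contact_force: [8.1, -0.4, 2.0]
opening: 0.0296
```

Run:
```python
from h import *
s=status.observe();print(s["tool_pos"],s["contact_force"],s["opening"]); shot("scene","s5");shot("wrist","w5")
```

```text
[ 0.56489175 -0.34210389  0.2022626 ] [ 8.10751449 -0.37141961  2.00782187] 0.02962632310340208
```

View pics/w5.png

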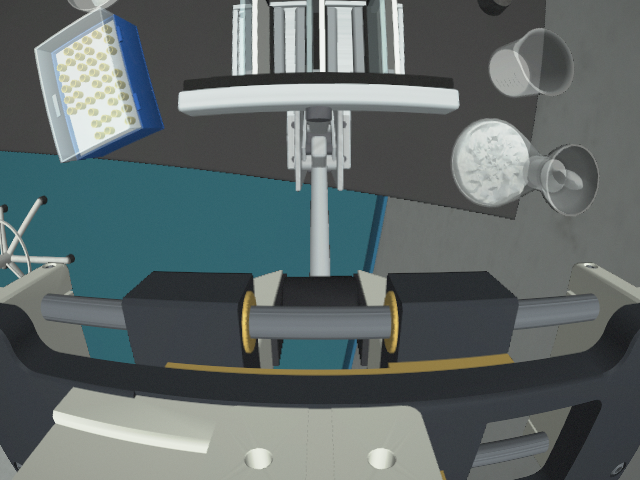

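Emit:
{"op": "jog_arm", "data": {
  "series": [
    [0.4, [0, 0, 0], [0, 0, 0]],
    [0.4, [0, 0, 0], [0, 0, 0]],
    [0.4, [0, 0, 0], [0, 0, 0]],
    [0.4, [0, 0, 0], [0, 0, 0]],
    [0.4, [0, 0, -0.04], [0, 0, 0]],
    [0.4, [0, 0, -0.08], [0, 0, 0]],
    [0.4, [0, 0, -0.09], [0, 0, 0]],
    [0.4, [0.04, 0, -0.09], [0, 0, 0]],
    [0.4, [0.08, 0, -0.09], [0, 0, 0]],
    [0.4, [0.12, 0, -0.09], [0, 0, 0]],
    [0.4, [0.12, 0, -0.09], [0, 0, 0]],
    [0.4, [0.12, 0, -0.09], [0, 0, 0]]
  ]
}}

```text
time: 6.0
tool_pos: [0.5451, -0.2198, 0.2921]
tool_rot: [3.141, 0.001, 1.726]
contact_force: [-0.6, 0.1, -0.6]
opening: 0.0639
```

Run:
```python
from h import *
s=status.observe();print(s["tool_pos"],s["contact_force"],s["opening"]); shot("scene","s6");shot("wrist","w6");shot("top","t6")
```

```text
[ 0.54514615 -0.21983089  0.29210995] [-0.57413046  0.08851135 -0.61968888] 0.06385682661217289
```

View pics/w6.png

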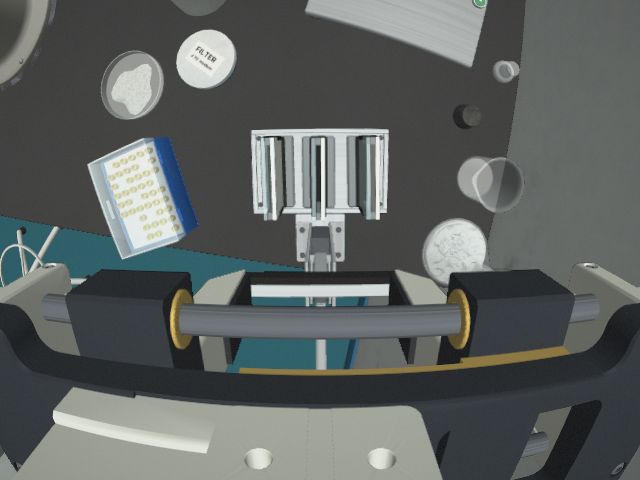

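View pics/s6.png

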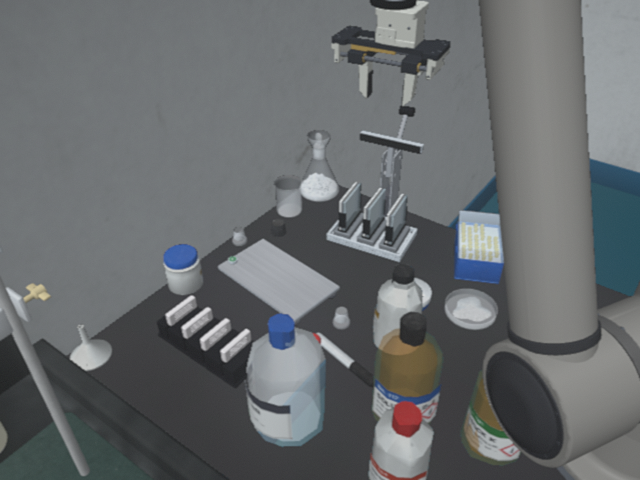

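```bash
cat >> h.py <<'E'
def toframe(W,c,yaw):
    a=np.radians(yaw); D=W[...,:2]-c
    return np.stack([D[...,0]*np.cos(a)+D[...,1]*np.sin(a),-D[...,0]*np.sin(a)+D[...,1]*np.cos(a),W[...,2]],-1)
E
python3 - <<'E'
from h import *
for t in ("w6","t6"):
    d=np.load(f"/tmp/{t}.npz");W=d["W"];img=d["img"];P=toframe(W,PC,PY)
    m=(abs(P[...,0])<.085)&(abs(P[...,1])<.06)&(P[...,2]>.088)&(P[...,2]<.108)
    h,e=np.histogram(P[m][:,0],bins=np.arange(-.085,.086,.002)); print(t,[(round(e[i]*1e3),h[i]) for i in range(len(h)) if h[i]>0])
    mw=m&(img.min(2)>200)
    for c in (-.05,0,.05):
        k=mw&(abs(P[...,0]-c)<.024); q=P[k]
        if len(q)>5:
            f=np.polyfit(q[:,1],q[:,0],1); print(c,len(q),np.percentile(q,[2,50,98],axis=0).round(4).tolist(),f.round(4))
    # rim
    m=(P[...,2]>.0135)&(P[...,2]<.021)&(abs(P[...,0])<.1)&(abs(P[...,1])<.07); q=P[m]; print(np.percentile(q[:,:2],[.5,99.5],axis=0))
d=np.load("/tmp/w6.npz")
cv2.imwrite("pics/w6c.png",cv2.resize(d["img"][120:230,240:400],None,fx=5,fy=5,interpolation=cv2.INTER_CUBIC)[:,:,::-1])
E
```

```text
w6 [(-57, np.int64(11)), (-55, np.int64(149)), (-53, np.int64(228)), (-51, np.int64(75)), (-49, np.int64(30)), (-47, np.int64(94)), (-45, np.int64(167)), (-43, np.int64(167)), (-13, np.int64(1)), (-11, np.int64(12)), (-9, np.int64(75)), (-7, np.int64(164)), (-5, np.int64(163)), (-3, np.int64(32)), (-1, np.int64(32)), (1, np.int64(136)), (3, np.int64(198)), (5, np.int64(93)), (11, np.int64(12)), (13, np.int64(4)), (43, np.int64(97)), (45, np.int64(199)), (47, np.int64(128)), (49, np.int64(47)), (51, np.int64(45)), (53, np.int64(201)), (55, np.int64(157)), (57, np.int64(61))]
-0.05 303 [[-0.0532, -0.034, 0.097], [-0.0442, 0.0045, 0.0984], [-0.0422, 0.041, 0.1]] [ 0.0047 -0.0448]
0 332 [[-0.0046, -0.0363, 0.0969], [0.0031, 0.0006, 0.0985], [0.005, 0.0396, 0.1]] [0.0131 0.0032]
0.05 285 [[0.0539, -0.0337, 0.0968], [0.0559, 0.0068, 0.0984], [0.0578, 0.0416, 0.1]] [-0.0214  0.056 ]
[[-0.07936039 -0.06897755]
 [ 0.08054383  0.0534005 ]]
t6 [(-55, np.int64(3)), (-53, np.int64(13)), (-51, np.int64(12)), (-49, np.int64(6)), (-47, np.int64(7)), (-45, np.int64(13)), (-43, np.int64(11)), (-41, np.int64(3)), (-7, np.int64(20)), (-5, np.int64(19)), (-3, np.int64(13)), (-1, np.int64(4)), (1, np.int64(9)), (3, np.int64(24)), (5, np.int64(21)), (43, np.int64(1)), (45, np.int64(33)), (47, np.int64(29)), (49, np.int64(28)), (51, np.int64(6)), (53, np.int64(17)), (55, np.int64(40)), (57, np.int64(30)), (59, np.int64(9))]
-0.05 22 [[-0.0453, -0.0369, 0.092], [-0.0431, -0.0287, 0.0966], [-0.0408, 0.0397, 0.1023]] [-0.0087 -0.043 ]
0 49 [[0.0026, -0.007, 0.0919], [0.0045, 0.0169, 0.0987], [0.0069, 0.0387, 0.1025]] [-0.0046  0.0046]
0.05 77 [[0.0545, -0.0339, 0.0932], [0.0569, 0.0026, 0.0974], [0.06, 0.0409, 0.1028]] [-0.0257  0.0571]
[[-0.07475973 -0.06679051]
 [ 0.08215968  0.0520989 ]]
```

View pics/w6c.png

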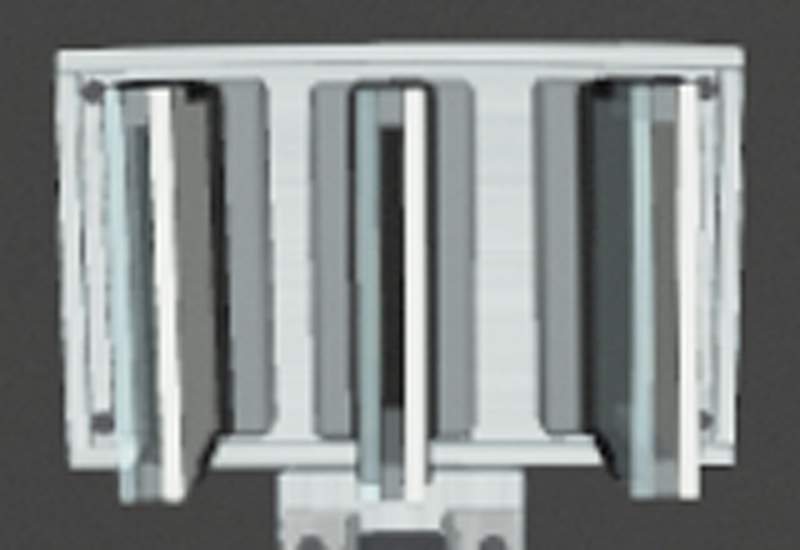

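Run:
```python
from h import *
for t in ("s6","t6","w6"):
    W=np.load(f"/tmp/{t}.npz")["W"].reshape(-1,3)
    for y0 in (-.25,-.1,0,.1,.2):
        m=(abs(W[:,1]-y0)<.03)&(W[:,0]>.66)
        q=W[m]; print(t,y0,[(z,round(float(q[(abs(q[:,2]-z)<.03)][:,0].min()),3)) for z in (.06,.12,.2,.3,.4) if (abs(q[:,2]-z)<.03).sum()>3])
    for i in (.70,.72,.74,.76,.78,.8,.85): 
        m=(abs(W[:,0]-i)<.01)&(abs(W[:,1])<.15); print(i,np.nanmedian(W[m][:,2]) if m.any() else None,end=' ')
    print()
```

```text
s6 -0.25 [(0.06, 0.689), (0.12, 0.703), (0.2, 0.777), (0.3, 0.775), (0.4, 0.776)]
s6 -0.1 [(0.06, 0.776), (0.12, 0.776), (0.2, 0.776), (0.3, 0.777), (0.4, 0.776)]
s6 0 [(0.06, 0.742), (0.12, 0.776), (0.2, 0.775), (0.3, 0.776), (0.4, 0.775)]
s6 0.1 [(0.06, 0.711), (0.12, 0.776), (0.2, 0.776), (0.3, 0.776), (0.4, 0.776)]
s6 0.2 [(0.06, 0.66), (0.12, 0.776), (0.2, 0.776), (0.3, 0.776), (0.4, 0.776)]
0.7 0.00255086123502124 0.72 0.024897474382771012 0.74 0.0017932033606102848 0.76 0.0010307029932661305 0.78 0.29531362241759773 0.8 None 0.85 None 
t6 -0.25 [(0.06, 0.708), (0.12, 0.707), (0.2, 0.779), (0.3, 0.78), (0.4, 0.78)]
t6 -0.1 [(0.06, 0.697), (0.12, 0.78), (0.2, 0.78), (0.3, 0.779), (0.4, 0.779)]
t6 0 [(0.06, 0.661), (0.12, 0.779), (0.2, 0.78), (0.3, 0.78), (0.4, 0.78)]
t6 0.1 [(0.06, 0.666), (0.12, 0.78), (0.2, 0.78), (0.3, 0.78), (0.4, 0.779)]
t6 0.2 [(0.06, 0.66), (0.12, 0.779), (0.2, 0.78), (0.3, 0.779), (0.4, 0.78)]
0.7 0.0038378765327048425 0.72 0.0019434038294672273 0.74 0.0015126707523314131 0.76 0.001568645585338535 0.78 0.4900117509381774 0.8 None 0.85 None 
w6 -0.25 [(0.06, 0.691), (0.12, 0.714), (0.2, 0.778)]
w6 -0.1 [(0.06, 0.778), (0.12, 0.778), (0.2, 0.777)]
w6 0 [(0.06, 0.742), (0.12, 0.778), (0.2, 0.778)]
w6 0.1 [(0.06, 0.779)]
w6 0.2 []
0.7 0.002357611168598117 0.72 0.0007296699225966541 0.74 0.0007435515997306075 0.76 0.0006776119052195606 0.78 0.13895150238717074 0.8 None 0.85 None
```

Run:
```python
from h import *
p=press(.0513,.004,.065);print(p); print(plan(p,9.5))
```

```text
[ 0.59070469 -0.18088634  0.065     ]
([0.0346, 0.0511, 0.2262], [-0.0001, 0.0007, -0.0146])
```

Emit:
{"op": "jog_arm", "data": {
  "series": [
    [-0.26, [0.0346, 0.0511, 0.03], [0, 0, -0.015]],
    [-0.26, [0.0346, 0.0511, 0.06], [0, 0, -0.015]],
    [-0.26, [0.0346, 0.0511, 0.09], [0, 0, -0.015]],
    [-0.26, [0.0346, 0.0511, 0.12], [0, 0, -0.015]],
    [-0.26, [0.0346, 0.0511, 0.12], [0, 0, -0.015]],
    [-0.26, [0.0346, 0.0511, 0.12], [0, 0, -0.015]],
    [-0.26, [0.0346, 0.0511, 0.12], [0, 0, -0.015]]
  ]
}}

```text
time: 6.73
tool_pos: [0.5916, -0.1811, 0.173]
tool_rot: [3.139, 0.002, 1.736]
contact_force: [0.4, 0.2, -0.1]
opening: 0.034
```

Run:
```python
from h import *
p=press(.0513,.004,.065);print(plan(p,9.5)); shot("wrist","w7")
```

```text
([0.0006, -0.0011, 0.108], [0.0022, 0.0017, -0.0001])
```

View pics/w7.png

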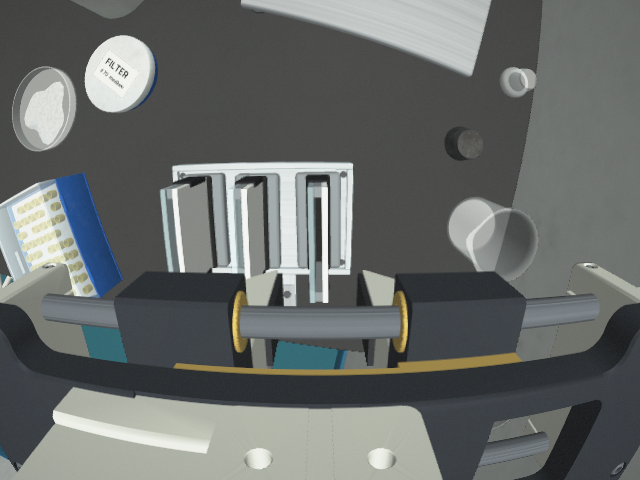

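Emit:
{"op": "jog_arm", "data": {
  "series": [
    [-0.26, [0, 0, 0.03], [0, 0, 0]],
    [-0.26, [0, 0, 0.055], [0, 0, 0]],
    [-0.26, [0, 0, 0.08], [0, 0, 0]],
    [-0.26, [0, 0, 0.1], [0, 0, 0]],
    [-0.26, [0, 0, 0.107], [0, 0, 0]],
    [-0.26, [0, 0, 0.107], [0, 0, 0]],
    [-1, [0, 0, 0.107], [0, 0, 0]],
    [-1, [0, 0, 0.107], [0, 0, 0]],
    [-1, [0, 0, 0.107], [0, 0, 0]],
    [-1, [0, 0, 0.107], [0, 0, 0]],
    [-1, [0, 0, 0.107], [0, 0, 0]],
    [-1, [0, 0, 0.107], [0, 0, 0]]
  ],
  "squeeze": 30
}}

```text
time: 7.78
tool_pos: [0.5913, -0.1801, 0.0657]
tool_rot: [3.14, 0.002, 1.738]
contact_force: [-0.8, -0.6, 6.4]
opening: 0.0127
```

Run:
```python
from h import *
shot("wrist","w8"); s=status.observe(); print(s["opening"],s["contact_force"])
```

```text
0.012883867446042991 [-1.08630188 -0.38083699  6.90836656]
```

View pics/w8.png

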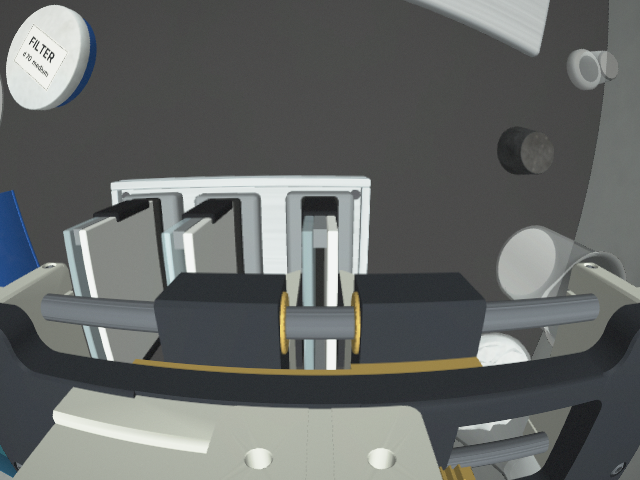

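Emit:
{"op": "jog_arm", "data": {
  "series": [
    [-1, [0, 0, -0.01], [0, 0, 0]],
    [-1, [0, 0, -0.02], [0, 0, 0]],
    [-1, [0, 0, -0.03], [0, 0, 0]],
    [-1, [0, 0, -0.036], [0, 0, 0]],
    [-1, [0, 0, -0.036], [0, 0, 0]]
  ]
}}

```text
time: 8.25
tool_pos: [0.5916, -0.18, 0.1024]
tool_rot: [3.139, 0.002, 1.738]
contact_force: [-0.6, 0.4, -2.6]
opening: 0.013
```

```bash
cat >> h.py <<'E'
TO=np.array([.596,.0358]);TY=-7.2
def tab(x,y,z):
    a=np.radians(TY); return np.array([TO[0]+x*np.cos(a)-y*np.sin(a),TO[1]+x*np.sin(a)+y*np.cos(a),z])
E
python3 - <<'E'
from h import *
s=status.observe(); print(s["opening"],s["contact_force"],tab(.049,0,.1))
print(plan(tab(.049,0,s["tool_pos"][2]),TY)); shot("wrist","w9"); shot("scene","s9")
E
```

```text
0.012966252560069943 [-0.58782721  0.35201016 -2.59296973] [0.64461362 0.02965867 0.1       ]
([0.198, 0.0871, -0.0001], [0.0032, 0.0016, 0.2927])
```

View pics/s9.png

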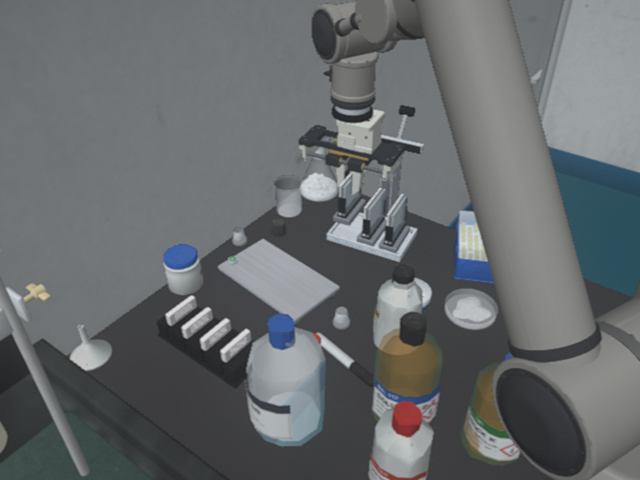

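Emit:
{"op": "jog_arm", "data": {
  "series": [
    [-1, [0.02, 0.009, 0], [0, 0, 0.03]],
    [-1, [0.045, 0.02, 0], [0, 0, 0.07]],
    [-1, [0.07, 0.031, 0], [0, 0, 0.11]],
    [-1, [0.1, 0.044, 0], [0, 0, 0.15]],
    [-1, [0.13, 0.057, 0], [0, 0, 0.2]],
    [-1, [0.16, 0.07, 0], [0, 0, 0.25]],
    [-1, [0.185, 0.081, 0], [0, 0, 0.285]],
    [-1, [0.198, 0.087, 0], [0, 0, 0.293]],
    [-1, [0.198, 0.087, 0], [0, 0, 0.293]],
    [-1, [0.198, 0.087, 0], [0, 0, 0.293]],
    [-1, [0.198, 0.087, 0], [0, 0, 0.293]]
  ]
}}

```text
time: 9.27
tool_pos: [0.6431, 0.0293, 0.0996]
tool_rot: [-3.14, 0.001, 1.445]
contact_force: [-0.3, -0.6, -2.2]
opening: 0.0127
```

Run:
```python
from h import *
s=status.observe(); print(s["opening"],s["contact_force"],s["tool_pos"])
print(plan(tab(.049,0,.081),TY)); shot("wrist","w10"); shot("scene","s10")
d=np.load("/tmp/s10.npz")["img"]; cv2.imwrite("pics/s10c.png",cv2.resize(d[100:320,180:440],None,fx=3,fy=2.7)[:,:,::-1])
```

```text
0.012722647932082637 [-0.33872998 -0.55674152 -2.15928829] [0.6430579  0.02932946 0.09959671]
([0.0005, 0.0015, 0.0186], [-0.0012, 0.0006, -0.0003])
```

View pics/s10c.png

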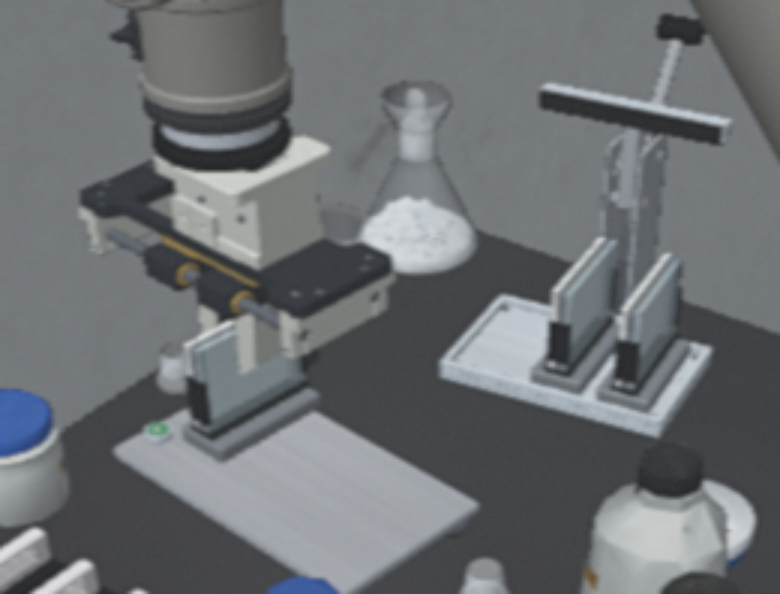

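View pics/w10.png

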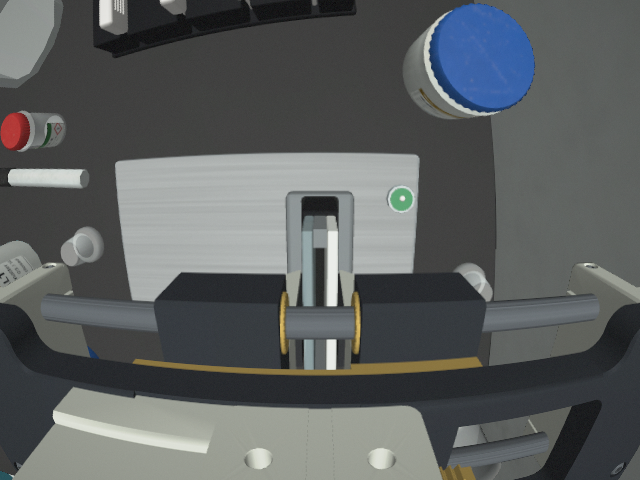

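Run:
```python
from h import *
W=np.load("/tmp/w10.npz")["W"]; P=toframe(W,TO,TY)
for u in (180,240,320): print(u,[(v,(P[v,u]*1e3).round(0).tolist()) for v in range(150,215,6)])
m=(abs(P[...,2]-.026)<.004)&(abs(P[...,1])<.08)&(abs(P[...,0])<.13); q=P[m]; print(np.percentile(q,[.3,99.7],axis=0))
print((P[215,275:370:5]*1e3).round(0).tolist())
```

```text
180 [(150, [-53.0, 65.0, -0.0]), (156, [-46.0, 61.0, 20.0]), (162, [-43.0, 58.0, 27.0]), (168, [-43.0, 54.0, 28.0]), (174, [-43.0, 50.0, 28.0]), (180, [-44.0, 46.0, 25.0]), (186, [-44.0, 42.0, 27.0]), (192, [-45.0, 38.0, 26.0]), (198, [-45.0, 34.0, 26.0]), (204, [-45.0, 30.0, 27.0]), (210, [-46.0, 26.0, 26.0])]
240 [(150, [-8.0, 63.0, 0.0]), (156, [-2.0, 60.0, 27.0]), (162, [-3.0, 56.0, 26.0]), (168, [-3.0, 52.0, 27.0]), (174, [-3.0, 48.0, 27.0]), (180, [-3.0, 45.0, 27.0]), (186, [-3.0, 41.0, 27.0]), (192, [-3.0, 37.0, 27.0]), (198, [-4.0, 33.0, 26.0]), (204, [-4.0, 29.0, 26.0]), (210, [-4.0, 25.0, 26.0])]
320 [(150, [48.0, 62.0, 1.0]), (156, [48.0, 59.0, 26.0]), (162, [48.0, 55.0, 26.0]), (168, [48.0, 51.0, 25.0]), (174, [48.0, 48.0, 27.0]), (180, [48.0, 44.0, 27.0]), (186, [48.0, 40.0, 26.0]), (192, [48.0, 40.0, 53.0]), (198, [48.0, 41.0, 75.0]), (204, [48.0, 40.0, 90.0]), (210, [48.0, 40.0, 105.0])]
[[-0.09407446 -0.03851782  0.0240216 ]
 [ 0.11028853  0.06099997  0.0283587 ]]
[[19.0, 22.0, 27.0], [22.0, 22.0, 27.0], [25.0, 22.0, 26.0], [nan, nan, nan], [34.0, 28.0, 57.0], [37.0, 28.0, 59.0], [41.0, 38.0, 106.0], [44.0, 39.0, 107.0], [46.0, 38.0, 106.0], [48.0, 38.0, 106.0], [50.0, 38.0, 106.0], [52.0, 39.0, 107.0], [54.0, 39.0, 107.0], [59.0, 28.0, 57.0], [61.0, 28.0, 59.0], [64.0, 28.0, 58.0], [70.0, 22.0, 27.0], [73.0, 21.0, 26.0], [76.0, 22.0, 27.0]]
```

Emit:
{"op": "jog_arm", "data": {
  "series": [
    [-1, [0, 0.0015, 0.006], [0, 0, 0]],
    [-1, [0, 0.0015, 0.011], [0, 0, 0]],
    [-1, [0, 0.0015, 0.015], [0, 0, 0]],
    [-1, [0, 0.0015, 0.018], [0, 0, 0]],
    [-1, [0, 0.0015, 0.0195], [0, 0, 0]],
    [-1, [0, 0.0015, 0.0195], [0, 0, 0]],
    [-1, [0, 0.0015, 0.0195], [0, 0, 0]]
  ]
}}

```text
time: 9.95
tool_pos: [0.6449, 0.0295, 0.0816]
tool_rot: [3.141, 0.0, 1.445]
contact_force: [-2.9, 0.1, 5.8]
opening: 0.013
```

Emit:
{"op": "jog_arm", "data": {
  "series": [
    [-0.3, [0, 0, 0], [0, 0, 0]],
    [-0.3, [0, 0, 0], [0, 0, 0]],
    [-0.3, [0, 0, 0], [0, 0, 0]],
    [-0.3, [0, 0, 0], [0, 0, 0]],
    [-0.3, [0, 0, -0.03], [0, 0, 0]],
    [-0.3, [0, 0, -0.06], [0, 0, 0]],
    [-0.3, [0, 0, -0.1], [0, 0, 0]],
    [-0.3, [0, 0, -0.13], [0, 0, 0]],
    [-0.3, [0, 0, -0.13], [0, 0, 0]]
  ]
}}

```text
time: 10.7
tool_pos: [0.6481, 0.0297, 0.2185]
tool_rot: [3.129, -0.001, 1.445]
contact_force: [0.6, 0.3, 1.0]
opening: 0.0326
```

Run:
```python
from h import *
s=status.observe(); print(s["tool_pos"]); shot("wrist","w11"); _,W=shot("top","t11")
P=toframe(W,PC,PY); m=(abs(P[...,0])<.1)&(abs(P[...,1])<.08)&(P[...,2]>.085)&(P[...,2]<.11)
h,e=np.histogram(P[m][:,0],bins=np.arange(-.1,.1,.002)); print([(round(e[i]*1e3),int(h[i])) for i in range(len(h)) if h[i]>0])
print(plan(press(-.0012,-.06,.2),PY))
```

```text
[0.64810852 0.02972853 0.21847914]
[(-56, 1), (-54, 36), (-52, 36), (-50, 14), (-48, 8), (-46, 27), (-44, 35), (-42, 25), (-40, 1), (-12, 5), (-10, 2), (-8, 16), (-6, 40), (-4, 32), (-2, 8), (0, 8), (2, 38), (4, 38), (6, 18), (12, 8), (14, 1)]
([-0.2919, -0.061, 0.0119], [0.0032, 0.0004, -0.2778])
```

View pics/w11.png

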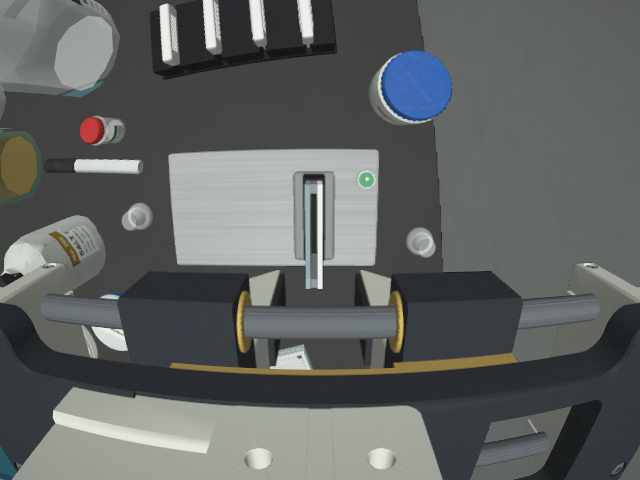

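Run:
```python
from h import *
print(plan(press(-.0009,.004,.175),8.2))
```

```text
([-0.2303, -0.0783, 0.0369], [0.0032, 0.0003, -0.269])
```

Emit:
{"op": "jog_arm", "data": {
  "series": [
    [-0.26, [-0.035, -0.012, 0], [0, 0, -0.05]],
    [-0.26, [-0.07, -0.024, 0], [0, 0, -0.1]],
    [-0.26, [-0.105, -0.036, 0.01], [0, 0, -0.15]],
    [-0.26, [-0.14, -0.048, 0.02], [0, 0, -0.2]],
    [-0.26, [-0.175, -0.06, 0.03], [0, 0, -0.24]],
    [-0.26, [-0.21, -0.072, 0.036], [0, 0, -0.268]],
    [-0.26, [-0.23, -0.078, 0.036], [0, 0, -0.268]],
    [-0.26, [-0.23, -0.078, 0.036], [0, 0, -0.268]],
    [-0.26, [-0.23, -0.078, 0.036], [0, 0, -0.268]],
    [-0.26, [-0.23, -0.078, 0.036], [0, 0, -0.268]]
  ]
}}

```text
time: 11.63
tool_pos: [0.5386, -0.1877, 0.1738]
tool_rot: [-3.14, -0.001, 1.713]
contact_force: [-0.2, 0.5, -0.8]
opening: 0.0341
```

```bash
cat >> h.py <<'E'
def plates(W,img,c,yaw,zt,xr=.1,yr=.07,rep=True):
    P=toframe(W,c,yaw)
    m=(abs(P[...,0])<xr)&(abs(P[...,1])<yr)&(abs(P[...,2]-zt)<.01)&(img.min(2)>195)
    n,l,st,_=cv2.connectedComponentsWithStats(m.astype(np.uint8))
    for i in range(1,n):
        if st[i,4]<40: continue
        q=P[l==i]; f=np.polyfit(q[:,1],q[:,0],1); lo,hi=np.percentile(q[:,1],[1,99])
        print("white plate n%d: x(0)=%.4f -> cassette x %.4f, y %.4f..%.4f, dyaw %.2f deg, z %.4f"%(st[i,4],f[1],np.median(q[:,0])-.0045,lo,hi,-np.degrees(f[0]),np.median(q[:,2])))
E
python3 - <<'E'
from h import *
s=status.observe(); print(s["tool_pos"]); img,W=shot("wrist","w12")
plates(W,img,PC,PY,.098)
print(plan(press(-.0009,.004,.065),8.2))
E
```

```text
[ 0.53861649 -0.1877081   0.17376382]
white plate n348: x(0)=-0.0527 -> cassette x -0.0575, y -0.0043..0.0424, dyaw 1.17 deg, z 0.0985
white plate n610: x(0)=0.0036 -> cassette x -0.0010, y -0.0359..0.0418, dyaw 0.50 deg, z 0.0984
white plate n470: x(0)=-0.0439 -> cassette x -0.0486, y -0.0134..0.0424, dyaw 0.85 deg, z 0.0984
([-0.0015, 0.0001, 0.1091], [-0.0007, -0.0009, -0.0002])
```

View pics/w12.png

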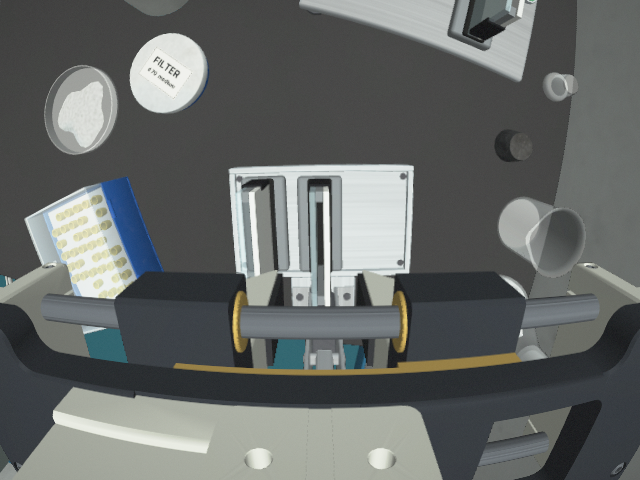

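Emit:
{"op": "jog_arm", "data": {
  "series": [
    [-0.26, [-0.0015, 0, 0.03], [0, 0, 0]],
    [-0.26, [-0.0015, 0, 0.055], [0, 0, 0]],
    [-0.26, [-0.0015, 0, 0.08], [0, 0, 0]],
    [-0.26, [-0.0015, 0, 0.1], [0, 0, 0]],
    [-0.26, [-0.0015, 0, 0.1085], [0, 0, 0]],
    [-0.26, [-0.0015, 0, 0.1085], [0, 0, 0]],
    [-1, [-0.0015, 0, 0.1085], [0, 0, 0]],
    [-1, [-0.0015, 0, 0.1085], [0, 0, 0]],
    [-1, [-0.0015, 0, 0.1085], [0, 0, 0]],
    [-1, [-0.0015, 0, 0.1085], [0, 0, 0]],
    [-1, [-0.0015, 0, 0.1085], [0, 0, 0]],
    [-1, [-0.0015, 0, 0.1085], [0, 0, 0]]
  ],
  "squeeze": 30
}}

```text
time: 12.68
tool_pos: [0.5395, -0.1903, 0.0674]
tool_rot: [3.14, 0.001, 1.713]
contact_force: [-0.1, 1.1, 6.2]
opening: 0.0127
```

Emit:
{"op": "jog_arm", "data": {
  "series": [
    [-1, [0, 0, -0.01], [0, 0, 0]],
    [-1, [0, 0, -0.02], [0, 0, 0]],
    [-1, [0, 0, -0.03], [0, 0, 0]],
    [-1, [0, 0, -0.036], [0, 0, 0]],
    [-1, [0, 0, -0.036], [0, 0, 0]],
    [-1, [0, 0, -0.036], [0, 0, 0]]
  ]
}}

```text
time: 13.18
tool_pos: [0.5391, -0.1901, 0.1028]
tool_rot: [3.141, 0.001, 1.713]
contact_force: [0.2, -0.4, -1.5]
opening: 0.013
```

Run:
```python
from h import *
s=status.observe(); print(s["opening"],s["contact_force"])
print(plan(tab(-.005,0,s["tool_pos"][2]),TY)); img,W=shot("wrist","w13"); img,W=shot("top","t13")
P=toframe(W,TO,TY); m=(abs(P[...,0])<.1)&(abs(P[...,1])<.06)&(P[...,2]>.1)&(P[...,2]<.125); q=P[m];print(np.percentile(q,[2,98],axis=0))
```

```text
0.01300177681839078 [ 0.1629129  -0.38076173 -1.4633419 ]
([0.2169, 0.0835, -0.0001], [0.0009, 0.0005, 0.2676])
[[ 0.04363846 -0.04066578  0.10107799]
 [ 0.05694245  0.03654284  0.1182876 ]]
```

View pics/w13.png

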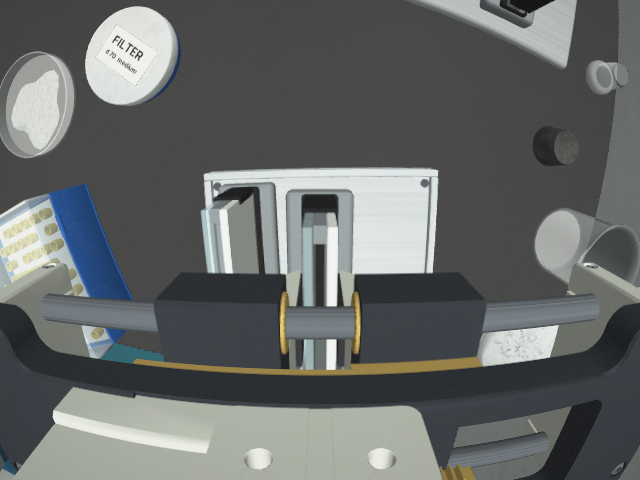

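Emit:
{"op": "jog_arm", "data": {
  "series": [
    [-1, [0.02, 0.008, 0], [0, 0, 0.03]],
    [-1, [0.045, 0.018, 0], [0, 0, 0.07]],
    [-1, [0.07, 0.028, 0], [0, 0, 0.11]],
    [-1, [0.1, 0.04, 0], [0, 0, 0.15]],
    [-1, [0.13, 0.052, 0], [0, 0, 0.2]],
    [-1, [0.16, 0.063, 0], [0, 0, 0.24]],
    [-1, [0.19, 0.074, 0], [0, 0, 0.265]],
    [-1, [0.21, 0.082, 0], [0, 0, 0.268]],
    [-1, [0.217, 0.0835, 0], [0, 0, 0.268]],
    [-1, [0.217, 0.0835, 0], [0, 0, 0.268]],
    [-1, [0.217, 0.0835, 0], [0, 0, 0.268]],
    [-1, [0.217, 0.0835, 0], [0, 0, 0.268]]
  ]
}}

```text
time: 14.28
tool_pos: [0.5906, 0.0354, 0.1019]
tool_rot: [-3.141, 0.001, 1.444]
contact_force: [-0.0, -1.3, -1.4]
opening: 0.0126
```

Run:
```python
from h import *
s=status.observe(); print(s["opening"],s["contact_force"],s["tool_pos"])
print(plan(tab(-.005,0,.0825),TY)); img,W=shot("wrist","w14")
P=toframe(W,TO,TY); m=(abs(P[...,0])<.1)&(abs(P[...,1])<.06)&(P[...,2]>.050)&(P[...,2]<.064);m[260:]=0; print(np.percentile(P[m],[3,50,97],axis=0))
```

```text
0.012587210397524258 [-0.00534009 -1.268036   -1.42618359] [0.59055305 0.03538957 0.10188695]
([0.0011, 0.0004, 0.0194], [-0.0007, 0.0006, -0.0012])
[[-0.02337058  0.00231171  0.05190544]
 [ 0.00511374  0.01973743  0.05669009]
 [ 0.04299271  0.03784439  0.06338079]]
```

View pics/w14.png

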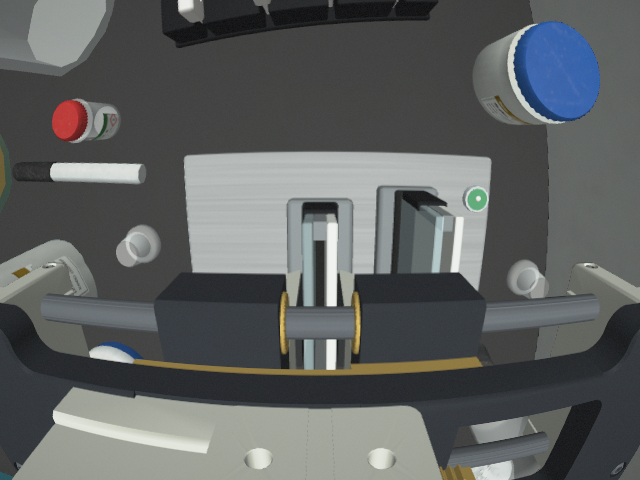

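Emit:
{"op": "jog_arm", "data": {
  "series": [
    [-1, [0.001, 0, 0.006], [0, 0, 0]],
    [-1, [0.001, 0, 0.011], [0, 0, 0]],
    [-1, [0.001, 0, 0.015], [0, 0, 0]],
    [-1, [0.001, 0, 0.0175], [0, 0, 0]],
    [-1, [0.001, 0, 0.019], [0, 0, 0]],
    [-1, [0.001, 0, 0.019], [0, 0, 0]],
    [-1, [0.001, 0, 0.019], [0, 0, 0]]
  ]
}}

```text
time: 14.92
tool_pos: [0.5912, 0.0358, 0.0855]
tool_rot: [3.14, 0.002, 1.445]
contact_force: [-6.8, -5.8, 15.7]
opening: 0.0128
```

Emit:
{"op": "jog_arm", "data": {
  "series": [
    [-1, [0, 0, -0.002], [0, 0, 0]],
    [-1, [0, 0, -0.002], [0, 0, 0]],
    [-0.3, [0, 0, -0.002], [0, 0, 0]],
    [-0.3, [0, 0, -0.002], [0, 0, 0]],
    [-0.3, [0, 0, -0.002], [0, 0, 0]],
    [-0.3, [0, 0, -0.002], [0, 0, 0]],
    [-0.3, [0, 0, -0.03], [0, 0, 0]],
    [-0.3, [0, 0, -0.065], [0, 0, 0]],
    [-0.3, [0, 0, -0.1], [0, 0, 0]],
    [-0.3, [0, 0, -0.13], [0, 0, 0]],
    [-0.3, [0, 0, -0.13], [0, 0, 0]]
  ]
}}

```text
time: 15.83
tool_pos: [0.594, 0.0377, 0.22]
tool_rot: [3.13, -0.001, 1.445]
contact_force: [0.7, 0.7, 0.6]
opening: 0.032
```

Run:
```python
from h import *
s=status.observe(); print(s["tool_pos"]); img,W=shot("wrist","w15"); plates(W,img,TO,TY,.114)
img,W=shot("top","t15");plates(W,img,PC,PY,.098,.13,.1)
print(plan(press(-.0490,.004,.175),8.7))
```

```text
[0.59396311 0.03766956 0.22000488]
white plate n453: x(0)=0.0536 -> cassette x 0.0491, y -0.0302..0.0379, dyaw -0.17 deg, z 0.1144
white plate n435: x(0)=-0.0004 -> cassette x -0.0052, y -0.0421..0.0354, dyaw 0.28 deg, z 0.1144
white plate n75: x(0)=-0.0430 -> cassette x -0.0476, y -0.0368..0.0391, dyaw 0.68 deg, z 0.0981
([-0.2445, -0.0699, 0.039], [0.0026, 0.0003, -0.2776])
```

View pics/w15.png

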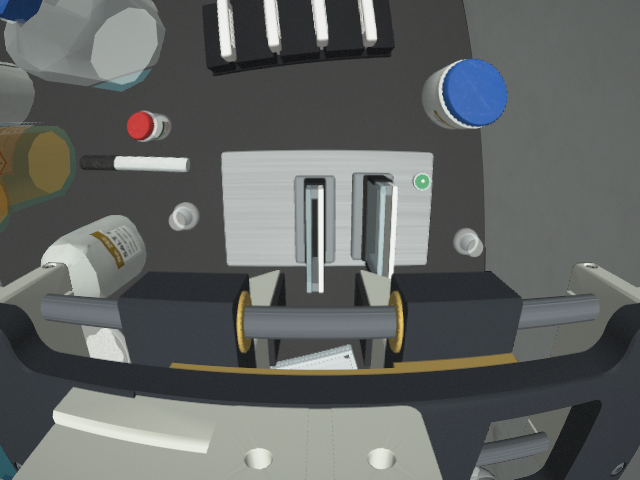

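Emit:
{"op": "jog_arm", "data": {
  "series": [
    [-0.26, [-0.035, -0.01, 0], [0, 0, -0.05]],
    [-0.26, [-0.07, -0.02, 0], [0, 0, -0.1]],
    [-0.26, [-0.105, -0.03, 0.01], [0, 0, -0.15]],
    [-0.26, [-0.14, -0.04, 0.02], [0, 0, -0.2]],
    [-0.26, [-0.175, -0.05, 0.03], [0, 0, -0.25]],
    [-0.26, [-0.21, -0.06, 0.039], [0, 0, -0.278]],
    [-0.26, [-0.2445, -0.07, 0.039], [0, 0, -0.278]],
    [-0.26, [-0.2445, -0.07, 0.039], [0, 0, -0.278]],
    [-0.26, [-0.2445, -0.07, 0.039], [0, 0, -0.278]],
    [-0.26, [-0.2445, -0.07, 0.039], [0, 0, -0.278]]
  ]
}}

```text
time: 16.77
tool_pos: [0.4904, -0.1956, 0.1731]
tool_rot: [-3.14, -0.002, 1.722]
contact_force: [-0.4, -0.3, -0.5]
opening: 0.0339
```

Run:
```python
from h import *
s=status.observe(); print(s["tool_pos"]); img,W=shot("wrist","w16")
plates(W,img,PC,PY,.098)
print(plan(press(-.0488,.004,.065),9))
```

```text
[ 0.49038167 -0.19557481  0.17305307]
white plate n579: x(0)=-0.0440 -> cassette x -0.0487, y -0.0353..0.0421, dyaw 1.04 deg, z 0.0985
([-0.0012, 0.0009, 0.1084], [-0.0011, -0.0013, -0.0046])
```

View pics/w16.png

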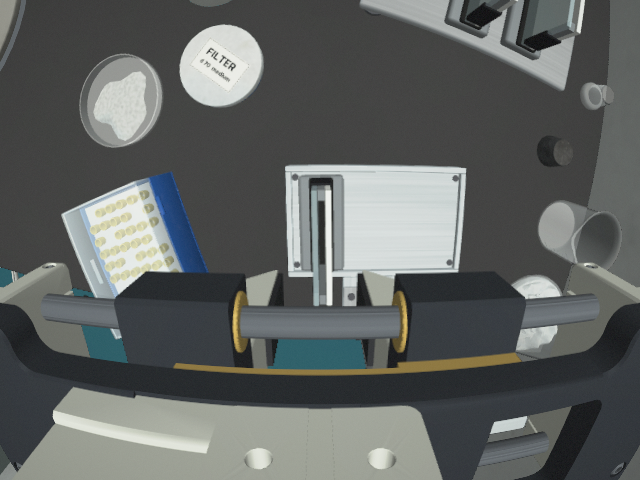

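Emit:
{"op": "jog_arm", "data": {
  "series": [
    [-0.26, [-0.001, 0.001, 0.03], [0, 0, 0]],
    [-0.26, [-0.001, 0.001, 0.055], [0, 0, -0.005]],
    [-0.26, [-0.001, 0.001, 0.08], [0, 0, -0.005]],
    [-0.26, [-0.001, 0.001, 0.1], [0, 0, -0.005]],
    [-0.26, [-0.001, 0.001, 0.1085], [0, 0, -0.005]],
    [-0.26, [-0.001, 0.001, 0.1085], [0, 0, -0.005]],
    [-1, [-0.001, 0.001, 0.1085], [0, 0, -0.005]],
    [-1, [-0.001, 0.001, 0.1085], [0, 0, -0.005]],
    [-1, [-0.001, 0.001, 0.1085], [0, 0, -0.005]],
    [-1, [-0.001, 0.001, 0.1085], [0, 0, -0.005]],
    [-1, [-0.001, 0.001, 0.1085], [0, 0, -0.005]],
    [-1, [-0.001, 0.001, 0.1085], [0, 0, -0.005]]
  ],
  "squeeze": 30
}}

```text
time: 17.82
tool_pos: [0.4925, -0.1973, 0.0668]
tool_rot: [3.14, 0.001, 1.728]
contact_force: [-1.3, 1.4, 6.7]
opening: 0.0128
```

Emit:
{"op": "jog_arm", "data": {
  "series": [
    [-1, [0, 0, -0.01], [0, 0, 0]],
    [-1, [0, 0, -0.02], [0, 0, 0]],
    [-1, [0, 0, -0.03], [0, 0, 0]],
    [-1, [0, 0, -0.036], [0, 0, 0]],
    [-1, [0, 0, -0.036], [0, 0, 0]],
    [-1, [0, 0, -0.036], [0, 0, 0]]
  ]
}}

```text
time: 18.32
tool_pos: [0.4922, -0.1971, 0.1022]
tool_rot: [3.141, 0.001, 1.728]
contact_force: [-0.6, -0.3, -2.5]
opening: 0.0125
```

Run:
```python
from h import *
s=status.observe(); print(s["opening"],s["contact_force"])
print(plan(tab(-.059,0,s["tool_pos"][2]),TY)); img,W=shot("wrist","w17"); img,W=shot("top","t17"); plates(W,img,TO,TY,.114,.13,.1)
```

```text
0.012529361296166755 [-0.57850123 -0.34849797 -2.47567696]
([0.2303, 0.0823, -0.0001], [0.0009, 0.0006, 0.2827])
white plate n92: x(0)=0.0547 -> cassette x 0.0501, y -0.0412..0.0363, dyaw 0.10 deg, z 0.1135
white plate n90: x(0)=0.0007 -> cassette x -0.0041, y -0.0431..0.0340, dyaw 0.00 deg, z 0.1137
```

View pics/w17.png

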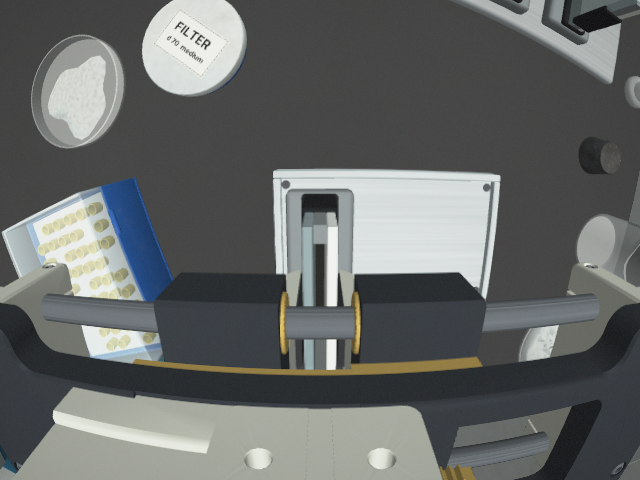

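Emit:
{"op": "jog_arm", "data": {
  "series": [
    [-1, [0.02, 0.007, 0], [0, 0, 0.03]],
    [-1, [0.045, 0.016, 0], [0, 0, 0.07]],
    [-1, [0.07, 0.025, 0], [0, 0, 0.11]],
    [-1, [0.1, 0.036, 0], [0, 0, 0.15]],
    [-1, [0.13, 0.047, 0], [0, 0, 0.2]],
    [-1, [0.16, 0.057, 0], [0, 0, 0.24]],
    [-1, [0.19, 0.068, 0], [0, 0, 0.275]],
    [-1, [0.22, 0.079, 0], [0, 0, 0.283]],
    [-1, [0.23, 0.0823, 0], [0, 0, 0.283]],
    [-1, [0.23, 0.0823, 0], [0, 0, 0.283]],
    [-1, [0.23, 0.0823, 0], [0, 0, 0.283]],
    [-1, [0.23, 0.0823, 0], [0, 0, 0.283]]
  ]
}}

```text
time: 19.42
tool_pos: [0.5369, 0.0421, 0.1013]
tool_rot: [-3.141, 0.001, 1.445]
contact_force: [-1.1, 0.2, -2.2]
opening: 0.0127
```

Run:
```python
from h import *
s=status.observe(); print(s["opening"],s["contact_force"],s["tool_pos"])
print(plan(tab(-.059,0,.084),TY)); img,W=shot("wrist","w18")
```

```text
0.012709409324591579 [-1.14630757  0.2133445  -2.21247188] [0.53694404 0.04209896 0.10130698]
([0.0012, 0.0004, 0.0173], [-0.0009, 0.0006, -0.0006])
```

View pics/w18.png

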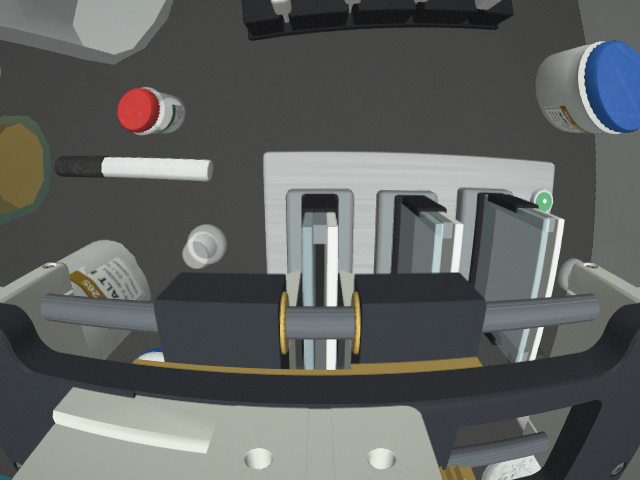

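Emit:
{"op": "jog_arm", "data": {
  "series": [
    [-1, [0.003, 0, 0.006], [0, 0, 0]],
    [-1, [0.003, 0, 0.011], [0, 0, 0]],
    [-1, [0.003, 0, 0.0145], [0, 0, 0]],
    [-1, [0.003, 0, 0.0165], [0, 0, 0]],
    [-1, [0.003, 0, 0.0172], [0, 0, 0]],
    [-1, [0.003, 0, 0.0172], [0, 0, 0]],
    [-1, [0.003, 0, 0.0172], [0, 0, 0]]
  ]
}}

```text
time: 20.05
tool_pos: [0.5378, 0.046, 0.0845]
tool_rot: [3.141, 0.0, 1.445]
contact_force: [-0.1, -0.5, -2.1]
opening: 0.0126
```

Emit:
{"op": "jog_arm", "data": {
  "series": [
    [-1, [0, 0, 0.001], [0, 0, 0]],
    [-1, [0, 0, 0.0015], [0, 0, 0]],
    [-1, [0, 0, 0.0015], [0, 0, 0]]
  ]
}}

```text
time: 20.3
tool_pos: [0.5377, 0.0461, 0.083]
tool_rot: [3.141, 0.0, 1.445]
contact_force: [-0.2, 0.0, -3.0]
opening: 0.013
```

Emit:
{"op": "jog_arm", "data": {
  "series": [
    [-1, [0, 0, 0.0005], [0, 0, 0]],
    [-1, [0, 0, 0.001], [0, 0, 0]],
    [-1, [0, 0, 0.0015], [0, 0, 0]],
    [-1, [0, 0, 0.0015], [0, 0, 0]]
  ]
}}

```text
time: 20.63
tool_pos: [0.5378, 0.0461, 0.0828]
tool_rot: [3.141, 0.0, 1.445]
contact_force: [-2.9, 1.0, 9.1]
opening: 0.0129
```

Emit:
{"op": "jog_arm", "data": {
  "series": [
    [-0.3, [0, 0, -0.001], [0, 0, 0]],
    [-0.3, [0, 0, -0.001], [0, 0, 0]],
    [-0.3, [0, 0, -0.001], [0, 0, 0]],
    [-0.3, [0, 0, -0.001], [0, 0, 0]],
    [-0.3, [0, 0, -0.03], [0, 0, 0]],
    [-0.3, [0, 0, -0.065], [0, 0, 0]],
    [-0.3, [0, 0, -0.1], [0, 0, 0]],
    [-0.3, [0, 0, -0.13], [0, 0, 0]],
    [-0.3, [0, 0, -0.13], [0, 0, 0]]
  ]
}}

```text
time: 21.38
tool_pos: [0.5407, 0.046, 0.2178]
tool_rot: [3.13, -0.001, 1.445]
contact_force: [0.7, 0.1, 0.6]
opening: 0.0324
```

Run:
```python
from h import *
s=status.observe(); print(s["tool_pos"]); img,W=shot("wrist","w19"); plates(W,img,TO,TY,.114,.13,.1)
# combs
m=(abs(W[...,2]-.060)<.006)&(img.min(2)>190)&(W[...,1]>.15)
n,l,st,_=cv2.connectedComponentsWithStats(m.astype(np.uint8))
for i in range(1,n):
    if st[i,4]>60: q=W[l==i]; f=np.polyfit(q[:,1],q[:,0],1); print("comb",st[i,4],np.median(q,0).round(4),np.percentile(q[:,:2],[1,99],axis=0).round(4).tolist(),"yaw %.2f"%-np.degrees(f[0]))
```

```text
[0.54074315 0.04595836 0.21784082]
white plate n523: x(0)=-0.0546 -> cassette x -0.0591, y -0.0354..0.0421, dyaw -0.03 deg, z 0.1145
white plate n351: x(0)=0.0536 -> cassette x 0.0491, y -0.0255..0.0380, dyaw -0.04 deg, z 0.1145
white plate n434: x(0)=-0.0005 -> cassette x -0.0049, y -0.0276..0.0353, dyaw -0.19 deg, z 0.1144
comb 617 [0.5349 0.2173 0.0603] [[0.5299, 0.1933], [0.5403, 0.2426]] yaw -0.96
comb 520 [0.5764 0.2155 0.0602] [[0.5711, 0.1949], [0.5814, 0.2371]] yaw -1.19
comb 433 [0.6183 0.2135 0.0604] [[0.6142, 0.1939], [0.623, 0.2338]] yaw -1.15
comb 421 [0.66   0.2103 0.0604] [[0.6557, 0.1896], [0.6648, 0.2328]] yaw -1.20
comb 68 [0.7246 0.1591 0.0603] [[0.7178, 0.1506], [0.7412, 0.1673]] yaw -70.04
```

View pics/w19.png

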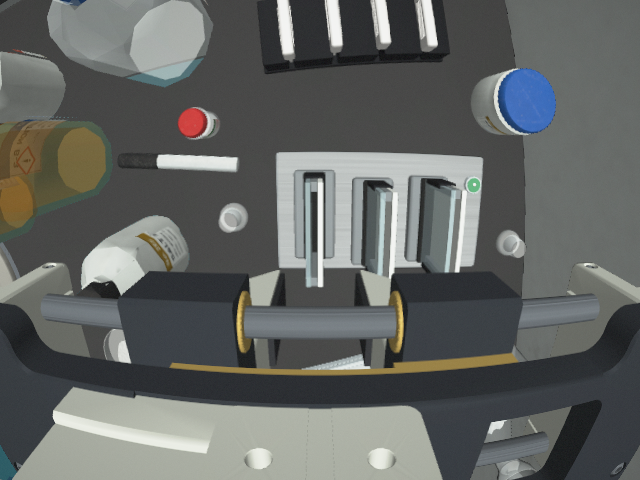

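Run:
```python
from h import *
for t in ("t17","s10","w19"):
    W=np.load(f"/tmp/{t}.npz")["W"].reshape(-1,3)
    m=(W[:,0]>.3)&(W[:,0]<.52)&(W[:,1]>.1)&(W[:,1]<.4)&(W[:,2]>.02)&(W[:,2]<.25)
    q=W[m]
    for z in (.03,.06,.09,.12,.15,.18):
        k=q[abs(q[:,2]-z)<.015]
        if len(k)>5: print(t,z,len(k),np.percentile(k[:,:2],[1,99],axis=0).round(3).tolist())
print(plan([.535,.2195,.11],-1.1))
```

```text
t17 0.03 594 [[0.304, 0.103], [0.52, 0.393]]
t17 0.06 942 [[0.303, 0.135], [0.517, 0.4]]
t17 0.09 102 [[0.325, 0.157], [0.452, 0.244]]
t17 0.12 245 [[0.305, 0.157], [0.46, 0.296]]
t17 0.15 1473 [[0.36, 0.198], [0.454, 0.293]]
t17 0.18 100 [[0.388, 0.228], [0.43, 0.256]]
s10 0.03 1001 [[0.302, 0.102], [0.52, 0.304]]
s10 0.06 1664 [[0.302, 0.138], [0.516, 0.4]]
s10 0.09 1372 [[0.301, 0.17], [0.441, 0.304]]
s10 0.12 1436 [[0.301, 0.153], [0.439, 0.299]]
s10 0.15 3118 [[0.302, 0.135], [0.449, 0.295]]
s10 0.18 476 [[0.387, 0.233], [0.42, 0.268]]
w19 0.03 2744 [[0.303, 0.101], [0.52, 0.265]]
w19 0.06 3313 [[0.303, 0.103], [0.459, 0.253]]
w19 0.09 2991 [[0.303, 0.103], [0.457, 0.249]]
w19 0.12 4180 [[0.302, 0.104], [0.455, 0.237]]
w19 0.15 6798 [[0.301, 0.114], [0.45, 0.249]]
w19 0.18 371 [[0.394, 0.228], [0.416, 0.241]]
([0.1716, -0.027, 0.1047], [0.0072, -0.0, -0.1068])
```

Run:
```python
from h import *
print(plan([.5765,.2185,.14],-1.1))
```

```text
([0.1758, 0.0145, 0.075], [0.0072, -0.0, -0.1068])
```

Emit:
{"op": "jog_arm", "data": {
  "series": [
    [-0.4, [0.04, 0.015, 0], [0, 0, -0.03]],
    [-0.4, [0.08, 0.015, 0], [0, 0, -0.06]],
    [-0.4, [0.12, 0.015, 0], [0, 0, -0.09]],
    [-0.4, [0.155, 0.0145, 0.02], [0.005, 0, -0.107]],
    [-0.4, [0.176, 0.0145, 0.05], [0.005, 0, -0.107]],
    [-0.4, [0.176, 0.0145, 0.073], [0.005, 0, -0.107]],
    [-0.4, [0.176, 0.0145, 0.073], [0.005, 0, -0.107]],
    [-0.4, [0.176, 0.0145, 0.073], [0.005, 0, -0.107]],
    [-0.4, [0.176, 0.0145, 0.073], [0.005, 0, -0.107]]
  ]
}}

```text
time: 22.18
tool_pos: [0.5747, 0.2183, 0.1392]
tool_rot: [-3.137, -0.0, 1.551]
contact_force: [0.3, 0.5, 0.2]
opening: 0.0274
```

```bash
cat >> h.py <<'E'
def combs(W,img,zt=.060,ymin=.12,ymax=.4):
    m=(abs(W[...,2]-zt)<.006)&(img.min(2)>180)&(W[...,1]>ymin)&(W[...,1]<ymax)
    n,l,st,_=cv2.connectedComponentsWithStats(m.astype(np.uint8))
    for i in range(1,n):
        if st[i,4]>60: q=W[l==i]; f=np.polyfit(q[:,1],q[:,0],1); a,b=np.percentile(q[:,:2],[1,99],axis=0); print("comb",st[i,4],"x %.4f y %.4f"%tuple((a+b)/2),"size",(b-a).round(4),"yaw %.2f z %.4f"%(-np.degrees(f[0]),np.median(q[:,2])))
E
python3 - <<'E'
from h import *
s=status.observe(); print(s["tool_pos"]); img,W=shot("wrist","w20"); combs(W,img)
E
```

```text
[0.5746786  0.21825201 0.13915571]
comb 201 x 0.4405 y 0.2905 size [0.0335 0.0263] yaw 71.92 z 0.0589
comb 369 x 0.4557 y 0.2428 size [0.0104 0.0394] yaw -13.06 z 0.0595
comb 1302 x 0.5768 y 0.2231 size [0.0111 0.0558] yaw -1.51 z 0.0602
comb 1221 x 0.6183 y 0.2235 size [0.0111 0.0531] yaw -1.70 z 0.0601
comb 1149 x 0.5350 y 0.2238 size [0.0104 0.0507] yaw -0.90 z 0.0602
comb 882 x 0.6604 y 0.2219 size [0.0095 0.0481] yaw -1.32 z 0.0603
comb 96 x 0.6553 y 0.2172 size [0.0017 0.0346] yaw -1.09 z 0.0557
```

View pics/w20.png

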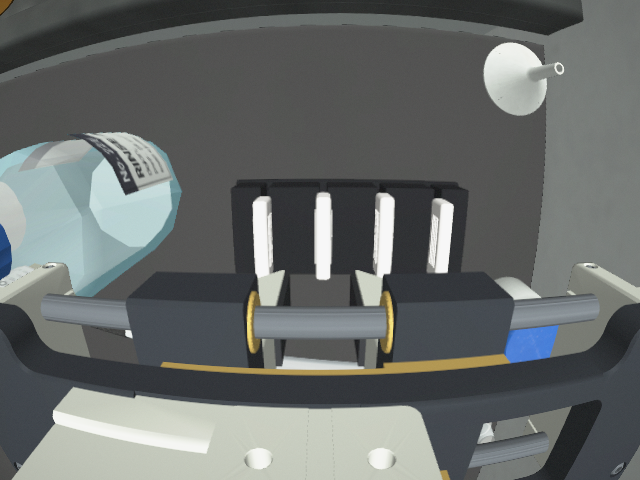

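Emit:
{"op": "jog_arm", "data": {
  "series": [
    [-0.4, [0.0035, 0.002, 0.03], [0, 0, 0]],
    [-0.4, [0.0035, 0.002, 0.06], [0, 0, 0]],
    [-0.4, [0.0035, 0.002, 0.085], [0, 0, 0]],
    [-0.4, [0.0035, 0.002, 0.095], [0, 0, 0]],
    [-0.4, [0.0035, 0.002, 0.098], [0, 0, 0]],
    [-0.4, [0.0035, 0.002, 0.098], [0, 0, 0]],
    [-0.4, [0.0035, 0.002, 0.098], [0, 0, 0]]
  ]
}}

```text
time: 22.82
tool_pos: [0.5772, 0.2223, 0.0425]
tool_rot: [-3.14, -0.001, 1.551]
contact_force: [-0.1, 0.2, 0.5]
opening: 0.0276
```

Run:
```python
from h import *
s=status.observe(); print(s["tool_pos"],s["contact_force"]); img,W=shot("wrist","w21"); combs(W,img)
```

```text
[0.57718846 0.22234997 0.04252171] [-0.09870933  0.21279143  0.53247562]
comb 978 x 0.4429 y 0.2853 size [0.0387 0.0372] yaw 51.52 z 0.0592
comb 685 x 0.4575 y 0.2465 size [0.0118 0.0365] yaw -12.99 z 0.0593
comb 1613 x 0.5770 y 0.2379 size [0.0109 0.0266] yaw -1.13 z 0.0601
comb 683 x 0.6190 y 0.2448 size [0.0091 0.0119] yaw -1.01 z 0.0600
comb 542 x 0.5355 y 0.2450 size [0.0093 0.0093] yaw -0.07 z 0.0600
comb 735 x 0.6607 y 0.2367 size [0.0091 0.0192] yaw 3.89 z 0.0601
comb 244 x 0.5568 y 0.2350 size [0.0095 0.0014] yaw 91.15 z 0.0605
comb 250 x 0.5987 y 0.2341 size [0.0095 0.0014] yaw 101.98 z 0.0606
comb 546 x 0.5763 y 0.2014 size [0.0095 0.014 ] yaw -0.57 z 0.0603
```

View pics/w21.png

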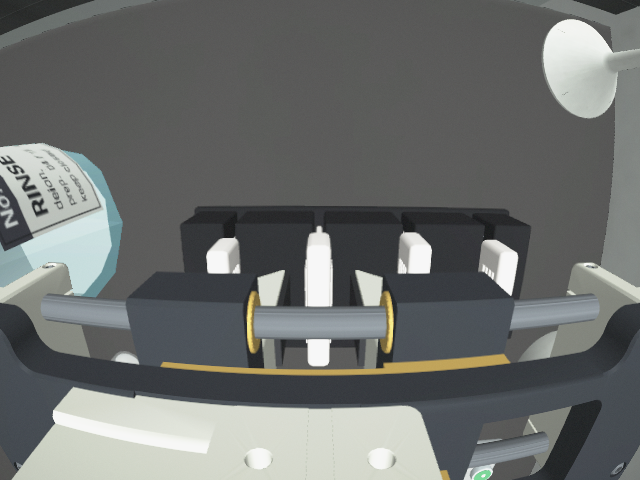

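Emit:
{"op": "jog_arm", "data": {
  "series": [
    [-0.4, [0, 0, 0.002], [0, 0, 0]],
    [-1, [0, 0, 0.0022], [0, 0, 0]],
    [-1, [0, 0, 0.0022], [0, 0, 0]],
    [-1, [0, 0, 0.0022], [0, 0, 0]],
    [-1, [0, 0, 0.0022], [0, 0, 0]],
    [-1, [0, 0, 0.0022], [0, 0, 0]]
  ],
  "squeeze": 15
}}

```text
time: 23.37
tool_pos: [0.5758, 0.2224, 0.0386]
tool_rot: [-3.137, -0.0, 1.552]
contact_force: [-0.2, 0.1, 2.8]
opening: 0.01
```

Run:
```python
from h import *
for p in [(.6449,.0295,0),(.5912,.0358,0),(.5378,.0461,0)]: print(toframe(np.array([p]),TO,TY).round(4))
s=status.observe(); print(s["tool_pos"],s["opening"])
```

```text
[[ 0.0493 -0.0001  0.    ]]
[[-0.0048 -0.0006  0.    ]]
[[-0.059   0.0029  0.    ]]
[0.57584701 0.22238081 0.03857156] 0.009993594803462527
```

Emit:
{"op": "jog_arm", "data": {
  "series": [
    [-1, [0, 0, -0.008], [0, 0, 0]],
    [-1, [0, 0, -0.02], [0, 0, 0]],
    [-1, [0, 0, -0.032], [0, 0, 0]],
    [-1, [0, 0, -0.06], [0, 0, 0]],
    [-1, [0, 0, -0.09], [0, 0, 0]],
    [-1, [0, 0, -0.12], [0, 0, 0]],
    [-1, [0, 0, -0.125], [0, 0, 0]],
    [-1, [0, 0, -0.125], [0, 0, 0]]
  ]
}}

```text
time: 24.03
tool_pos: [0.5776, 0.2227, 0.1673]
tool_rot: [3.141, -0.002, 1.552]
contact_force: [-0.5, 0.1, -0.6]
opening: 0.0101
```

Run:
```python
from h import *
s=status.observe(); print(s["tool_pos"],s["opening"],s["contact_force"]); img,W=shot("wrist","w22"); shot("scene","s22")
print(plan(tab(.0493,-.001,s["tool_pos"][2]),TY))
img,W=shot("top","t22");plates(W,img,TO,TY,.114,.13,.1)
```

```text
[0.57758772 0.22268539 0.16726982] 0.010118431146386785 [-0.54725147  0.06169686 -0.55858356]
([-0.1922, 0.0726, -0.0044], [-0.0056, 0.0003, 0.1068])
white plate n77: x(0)=0.0550 -> cassette x 0.0504, y -0.0409..0.0363, dyaw -0.09 deg, z 0.1143
white plate n77: x(0)=0.0009 -> cassette x -0.0038, y -0.0429..0.0327, dyaw 0.19 deg, z 0.1146
white plate n80: x(0)=-0.0533 -> cassette x -0.0579, y -0.0364..0.0404, dyaw 0.02 deg, z 0.1137
```

View pics/w22.png

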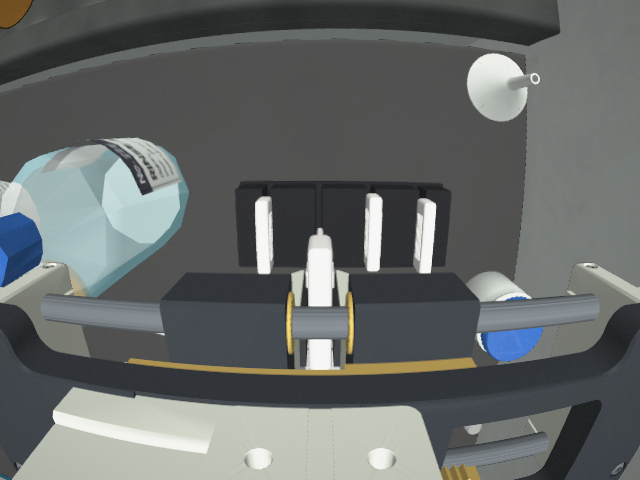

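View pics/s22.png

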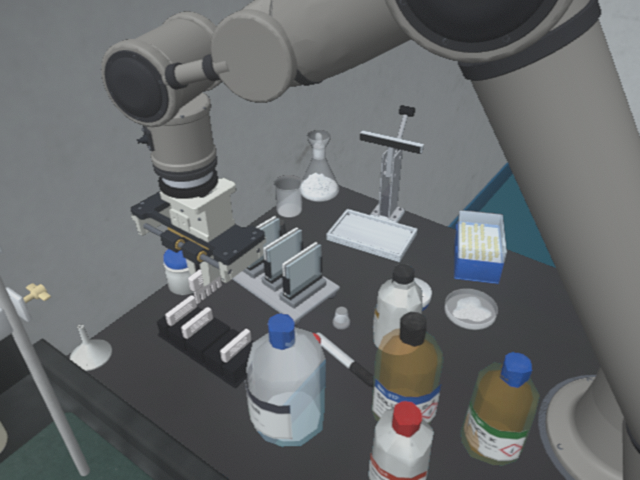

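Emit:
{"op": "jog_arm", "data": {
  "series": [
    [-1, [-0.03, 0.012, 0], [-0.001, 0, 0.02]],
    [-1, [-0.065, 0.025, 0], [-0.002, 0, 0.05]],
    [-1, [-0.1, 0.038, 0], [-0.003, 0, 0.08]],
    [-1, [-0.135, 0.05, 0], [-0.004, 0, 0.1]],
    [-1, [-0.165, 0.062, 0], [-0.005, 0, 0.107]],
    [-1, [-0.185, 0.07, 0], [-0.005, 0, 0.107]],
    [-1, [-0.192, 0.0726, 0], [-0.005, 0, 0.107]],
    [-1, [-0.192, 0.0726, 0], [-0.005, 0, 0.107]],
    [-1, [-0.192, 0.0726, 0], [-0.005, 0, 0.107]],
    [-1, [-0.192, 0.0726, 0], [-0.005, 0, 0.107]]
  ]
}}

```text
time: 25.02
tool_pos: [0.6446, 0.0306, 0.1623]
tool_rot: [-3.14, -0.0, 1.446]
contact_force: [-0.3, 0.7, -0.1]
opening: 0.0099
```

Run:
```python
from h import *
s=status.observe(); print(s["tool_pos"],s["opening"],s["contact_force"]); img,W=shot("wrist","w23")
plates(W,img,TO,TY,.114,.13,.1)
print(plan(tab(.0493,-.001,.147),TY))
```

```text
[0.64456815 0.03057991 0.16226496] 0.009926423213195652 [-0.29899916  0.7028923  -0.09165437]
white plate n505: x(0)=-0.0545 -> cassette x -0.0590, y -0.0256..0.0422, dyaw -0.06 deg, z 0.1145
white plate n240: x(0)=0.0543 -> cassette x 0.0496, y 0.0155..0.0388, dyaw 0.93 deg, z 0.1145
white plate n396: x(0)=-0.0003 -> cassette x -0.0048, y -0.0061..0.0354, dyaw 0.13 deg, z 0.1145
white plate n323: x(0)=-0.0093 -> cassette x -0.0138, y -0.0057..0.0351, dyaw 0.02 deg, z 0.1146
([-0.0021, 0.0004, 0.0155], [-0.001, -0.0003, 0.0015])
```

View pics/w23.png

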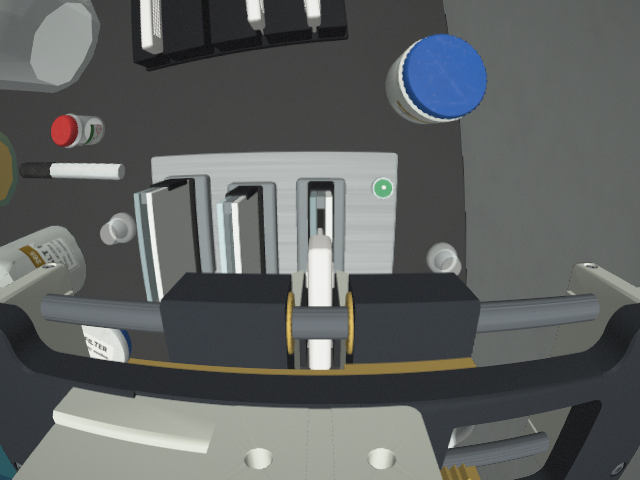

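Emit:
{"op": "jog_arm", "data": {
  "series": [
    [-1, [-0.002, 0, 0.005], [0, 0, 0]],
    [-1, [-0.002, 0, 0.01], [0, 0, 0]],
    [-1, [-0.002, 0, 0.014], [0, 0, 0]],
    [-1, [-0.002, 0, 0.014], [0, 0, 0]],
    [-1, [-0.002, 0, 0.014], [0, 0, 0]]
  ]
}}

```text
time: 25.48
tool_pos: [0.6448, 0.0272, 0.1483]
tool_rot: [-3.141, 0.0, 1.445]
contact_force: [0.4, -0.2, 0.3]
opening: 0.0098
```

Run:
```python
from h import *
print(status.observe()["contact_force"],plan(tab(.0493,-.001,.1166),TY))
```

```text
[ 0.41550208 -0.21191573  0.28948127] ([0.0014, -0.0001, 0.0317], [-0.001, 0.0001, -0.0001])
```

Emit:
{"op": "jog_arm", "data": {
  "series": [
    [-1, [0, 0, 0.003], [0, 0, 0]],
    [-1, [0, 0, 0.005], [0, 0, 0]],
    [-1, [0, 0, 0.007], [0, 0, 0]],
    [-1, [0, 0, 0.009], [0, 0, 0]],
    [-1, [0, 0, 0.011], [0, 0, 0]],
    [-1, [0, 0, 0.011], [0, 0, 0]]
  ]
}}

```text
time: 25.98
tool_pos: [0.6448, 0.0269, 0.1373]
tool_rot: [-3.141, 0.0, 1.445]
contact_force: [0.0, -0.5, -0.3]
opening: 0.0099
```

Emit:
{"op": "jog_arm", "data": {
  "series": [
    [-1, [0, 0, 0.003], [0, 0, 0]],
    [-1, [0, 0, 0.006], [0, 0, 0]],
    [-1, [0, 0, 0.009], [0, 0, 0]],
    [-1, [0, 0, 0.012], [0, 0, 0]],
    [-1, [0, 0, 0.015], [0, 0, 0]],
    [-1, [0, 0, 0.018], [0, 0, 0]],
    [-1, [0, 0, 0.018], [0, 0, 0]],
    [-1, [0, 0, 0.018], [0, 0, 0]]
  ]
}}

```text
time: 26.65
tool_pos: [0.645, 0.0269, 0.1196]
tool_rot: [-3.141, 0.0, 1.445]
contact_force: [-0.1, -0.6, -0.5]
opening: 0.0099
```

Emit:
{"op": "jog_arm", "data": {
  "series": [
    [-1, [0, 0, 0.001], [0, 0, 0]],
    [-1, [0, 0, 0.0015], [0, 0, 0]],
    [-1, [0, 0, 0.002], [0, 0, 0]],
    [-1, [0, 0, 0.002], [0, 0, 0]],
    [-1, [0, 0, 0.002], [0, 0, 0]]
  ]
}}

```text
time: 27.07
tool_pos: [0.6451, 0.0269, 0.1179]
tool_rot: [3.142, 0.0, 1.445]
contact_force: [-0.3, 0.4, -0.7]
opening: 0.0103
```

Emit:
{"op": "jog_arm", "data": {
  "series": [
    [-1, [0, 0, 0.0005], [0, 0, 0]],
    [-1, [0, 0, 0.001], [0, 0, 0]],
    [-1, [0, 0, 0.0015], [0, 0, 0]],
    [-1, [0, 0, 0.0015], [0, 0, 0]]
  ]
}}

```text
time: 27.4
tool_pos: [0.6452, 0.0269, 0.1166]
tool_rot: [3.141, 0.0, 1.445]
contact_force: [-0.0, -0.9, 1.3]
opening: 0.0099
```

Emit:
{"op": "jog_arm", "data": {
  "series": [
    [-1, [0, 0, 0.0005], [0, 0, 0]],
    [-1, [0, 0, 0.0008], [0, 0, 0]],
    [-1, [0, 0, 0.0008], [0, 0, 0]]
  ]
}}

```text
time: 27.65
tool_pos: [0.6454, 0.0269, 0.1166]
tool_rot: [3.14, 0.0, 1.445]
contact_force: [-1.7, -0.0, 5.9]
opening: 0.0099
```

Emit:
{"op": "jog_arm", "data": {
  "series": [
    [-0.4, [0, 0, 0], [0, 0, 0]],
    [-0.4, [0, 0, 0], [0, 0, 0]],
    [-0.4, [0, 0, 0], [0, 0, 0]],
    [-0.4, [0, 0, 0], [0, 0, 0]],
    [-0.4, [0, 0, -0.03], [0, 0, 0]],
    [-0.4, [0, 0, -0.065], [0, 0, 0]],
    [-0.4, [0, 0, -0.1], [0, 0, 0]],
    [-0.4, [0, 0, -0.1], [0, 0, 0]]
  ]
}}

```text
time: 28.32
tool_pos: [0.6482, 0.0268, 0.2236]
tool_rot: [3.129, -0.001, 1.445]
contact_force: [2.0, -0.3, 1.4]
opening: 0.0274
```

Run:
```python
from h import *
s=status.observe(); print(s["tool_pos"]); img,W=shot("wrist","w24"); plates(W,img,TO,TY,.114,.13,.1); combs(W,img,.138,-.1,.15)
print(plan([.6188,.2222,.14],-1.2))
img,W=shot("top","t24");plates(W,img,TO,TY,.114,.13,.1);combs(W,img)
```

```text
[0.6481786  0.02680688 0.22356685]
white plate n95: x(0)=0.0543 -> cassette x 0.0494, y 0.0249..0.0385, dyaw 0.74 deg, z 0.1143
white plate n312: x(0)=-0.0094 -> cassette x -0.0139, y -0.0219..0.0345, dyaw 0.06 deg, z 0.1145
white plate n399: x(0)=-0.0002 -> cassette x -0.0047, y -0.0318..0.0351, dyaw 0.04 deg, z 0.1144
white plate n249: x(0)=-0.0584 -> cassette x -0.0629, y -0.0318..0.0159, dyaw -0.05 deg, z 0.1146
comb 1172 x 0.6454 y 0.0275 size [0.0138 0.0553] yaw -6.87 z 0.1382
([0.1902, -0.0533, 0.0797], [0.0087, 0.0001, -0.105])
comb 110 x 0.6610 y 0.2150 size [0.0101 0.053 ] yaw -0.75 z 0.0594
comb 111 x 0.6193 y 0.2204 size [0.0103 0.0561] yaw -1.53 z 0.0594
comb 115 x 0.5351 y 0.2183 size [0.0093 0.0547] yaw -0.33 z 0.0595
```

View pics/w24.png

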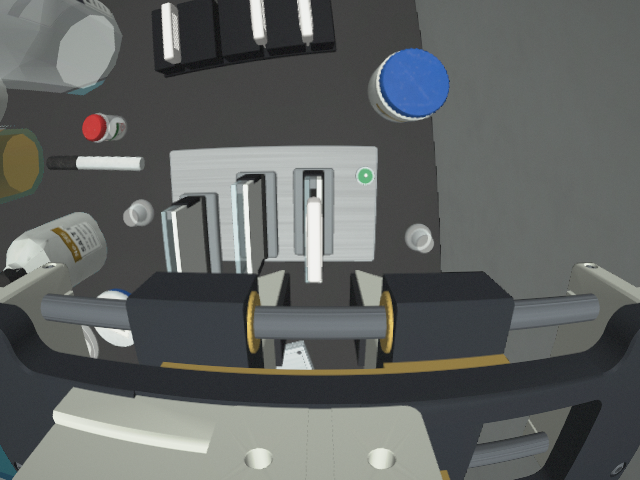

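Emit:
{"op": "jog_arm", "data": {
  "series": [
    [-0.4, [0, -0.03, 0], [0, 0, 0]],
    [-0.4, [0, -0.06, 0], [0, 0, 0]],
    [-0.4, [-0.01, -0.09, 0], [0, 0, 0]],
    [-0.4, [-0.02, -0.108, 0], [0, 0, 0]],
    [-0.4, [-0.02, -0.108, 0], [0, 0, 0]],
    [-0.4, [-0.02, -0.108, 0], [0, 0, 0]]
  ]
}}

```text
time: 28.92
tool_pos: [0.5345, 0.0206, 0.2147]
tool_rot: [-3.14, 0.0, 1.444]
contact_force: [0.5, -0.1, 0.6]
opening: 0.0275
```

Run:
```python
from h import *
s=status.observe(); print(s["tool_pos"]); img,W=shot("wrist","w25"); plates(W,img,TO,TY,.114,.13,.1)
P=toframe(W,TO,TY); 
m=(P[...,0]<-.03)&(P[...,0]>-.1)&(abs(P[...,1])<.09)&(abs(P[...,2]-.040)<.004); q=P[m]; print("foot top",len(q),np.percentile(q,[1,99],axis=0).round(4).tolist())
```

```text
[0.53450614 0.02056501 0.21470169]
white plate n524: x(0)=-0.0004 -> cassette x -0.0048, y -0.0421..0.0349, dyaw 0.13 deg, z 0.1145
white plate n78: x(0)=0.0532 -> cassette x 0.0492, y 0.0259..0.0381, dyaw -0.90 deg, z 0.1143
white plate n458: x(0)=-0.0587 -> cassette x -0.0634, y -0.0618..0.0158, dyaw -0.32 deg, z 0.1145
foot top 1718 [[-0.0818, -0.0632, 0.0376], [-0.0442, 0.0182, 0.0424]]
```

View pics/w25.png

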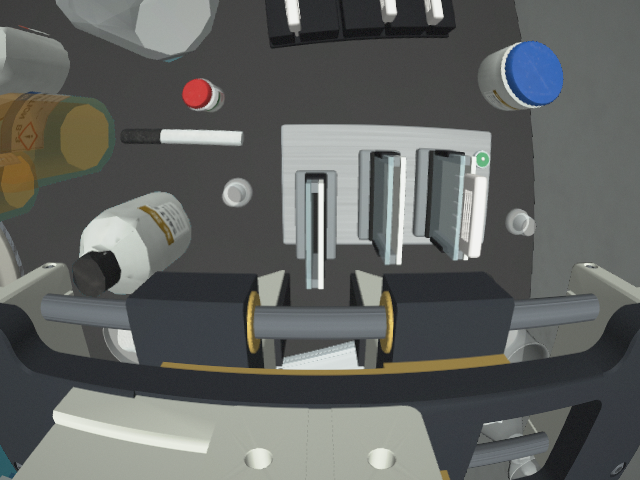

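Run:
```python
from h import *
print(plan(tab(-.0632,-.022,.083),-7.4))
```

```text
([0.0006, -0.0049, 0.1318], [-0.0009, -0.0, 0.0027])
```

Emit:
{"op": "jog_arm", "data": {
  "series": [
    [-0.26, [0.0005, -0.005, 0.03], [0, 0, 0]],
    [-0.26, [0.0005, -0.005, 0.06], [0, 0, 0]],
    [-0.26, [0.0005, -0.005, 0.09], [0, 0, 0]],
    [-0.26, [0.0005, -0.005, 0.115], [0, 0, 0]],
    [-0.26, [0.0005, -0.005, 0.13], [0, 0, 0]],
    [-0.26, [0.0005, -0.005, 0.13], [0, 0, 0]],
    [-1, [0.0005, -0.005, 0.13], [0, 0, 0]],
    [-1, [0.0005, -0.005, 0.13], [0, 0, 0]],
    [-1, [0.0005, -0.005, 0.13], [0, 0, 0]],
    [-1, [0.0005, -0.005, 0.13], [0, 0, 0]],
    [-1, [0.0005, -0.005, 0.13], [0, 0, 0]],
    [-1, [0.0005, -0.005, 0.13], [0, 0, 0]]
  ],
  "squeeze": 30
}}

```text
time: 29.97
tool_pos: [0.5312, 0.0218, 0.0866]
tool_rot: [3.139, -0.0, 1.445]
contact_force: [0.7, 0.5, 4.2]
opening: 0.0127
```

Run:
```python
from h import *
s=status.observe();print(s["opening"],s["contact_force"],s["tool_pos"]);print(toframe(s["tool_pos"][None],TO,TY))
print(plan(tab(-.059,.0015,s["tool_pos"][2]),-7.2))
```

```text
0.012731427867969887 [0.68018252 0.54686382 4.20694872] [0.53123956 0.0217621  0.08659347]
[[-0.06249037 -0.02204384  0.08659347]]
([0.0235, 0.0035, 0.0], [0.0023, -0.0, -0.0003])
```

Emit:
{"op": "jog_arm", "data": {
  "series": [
    [-1, [0, 0, -0.004], [0, 0, 0]],
    [-1, [0, 0, -0.008], [0, 0, 0]],
    [-1, [0.005, 0.001, -0.01], [0, 0, 0]],
    [-1, [0.015, 0.002, -0.01], [0, 0, 0]],
    [-1, [0.0235, 0.0035, -0.01], [0, 0, 0]],
    [-1, [0.0235, 0.0035, -0.01], [0, 0, 0]],
    [-1, [0.0235, 0.0035, -0.006], [0, 0, 0]],
    [-1, [0.0235, 0.0035, -0.003], [0, 0, 0]],
    [-1, [0.0235, 0.0035, -0.001], [0, 0, 0]],
    [-1, [0.0235, 0.0035, 0], [0, 0, 0]],
    [-1, [0.0235, 0.0035, 0], [0, 0, 0]]
  ]
}}

```text
time: 30.88
tool_pos: [0.5365, 0.0447, 0.0866]
tool_rot: [-3.141, -0.0, 1.445]
contact_force: [-4.1, 1.4, 10.6]
opening: 0.0131
```

Emit:
{"op": "jog_arm", "data": {
  "series": [
    [-0.4, [0, 0, -0.001], [0, 0, 0]],
    [-0.4, [0, 0, -0.001], [0, 0, 0]],
    [-0.4, [0, 0, -0.001], [0, 0, 0]],
    [-0.4, [0, 0, -0.001], [0, 0, 0]],
    [-0.4, [0, 0, -0.03], [0, 0, 0]],
    [-0.4, [0, 0, -0.065], [0, 0, 0]],
    [-0.4, [0, 0, -0.1], [0, 0, 0]],
    [-0.4, [0, 0, -0.1], [0, 0, 0]]
  ],
  "squeeze": 15
}}

```text
time: 31.55
tool_pos: [0.5404, 0.0444, 0.1922]
tool_rot: [3.13, -0.001, 1.445]
contact_force: [1.8, -0.6, 1.5]
opening: 0.0274
```

Run:
```python
from h import *
s=status.observe(); print(s["tool_pos"],toframe(np.array([[.5365,.0447,0]]),TO,TY)); img,W=shot("wrist","w26"); plates(W,img,TO,TY,.114,.13,.1); combs(W,img)
print(plan([.6190,.2220,.14],-1.2))
```

```text
[0.54040738 0.0444416  0.19215251] [[-0.06014629  0.00137249  0.        ]]
white plate n586: x(0)=-0.0557 -> cassette x -0.0602, y -0.0384..0.0392, dyaw 0.11 deg, z 0.1145
white plate n99: x(0)=0.0533 -> cassette x 0.0492, y 0.0255..0.0388, dyaw -0.63 deg, z 0.1145
white plate n401: x(0)=-0.0004 -> cassette x -0.0049, y -0.0171..0.0355, dyaw 0.13 deg, z 0.1145
comb 583 x 0.5350 y 0.2123 size [0.0107 0.0385] yaw -1.68 z 0.0601
comb 370 x 0.6183 y 0.2079 size [0.0089 0.0291] yaw -1.07 z 0.0603
comb 371 x 0.6602 y 0.2058 size [0.0089 0.0326] yaw -1.25 z 0.0602
comb 212 x 0.7251 y 0.1432 size [0.0227 0.0459] yaw -17.28 z 0.0603
([0.1861, 0.0565, 0.0496], [0.0079, 0.0, -0.1051])
```

View pics/w26.png

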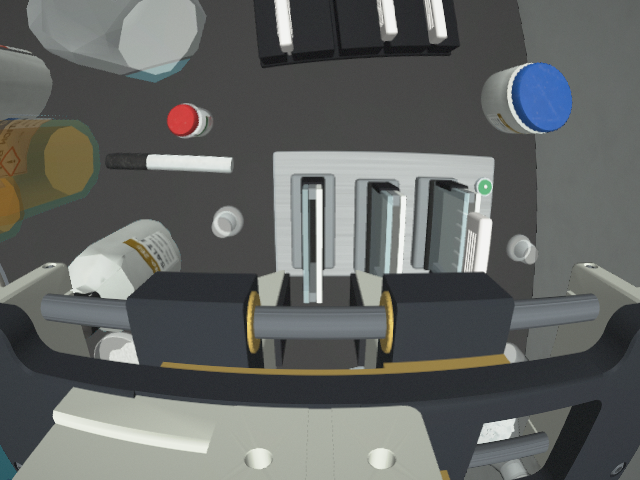

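Emit:
{"op": "jog_arm", "data": {
  "series": [
    [-0.4, [0.04, 0.012, 0], [0, 0, -0.03]],
    [-0.4, [0.08, 0.025, 0], [0, 0, -0.06]],
    [-0.4, [0.12, 0.037, 0], [0, 0, -0.09]],
    [-0.4, [0.155, 0.048, 0.01], [0, 0, -0.105]],
    [-0.4, [0.186, 0.056, 0.03], [0, 0, -0.105]],
    [-0.4, [0.186, 0.056, 0.05], [0, 0, -0.105]],
    [-0.4, [0.186, 0.056, 0.05], [0, 0, -0.105]],
    [-0.4, [0.186, 0.056, 0.05], [0, 0, -0.105]],
    [-0.4, [0.186, 0.056, 0.05], [0, 0, -0.105]]
  ]
}}

```text
time: 32.35
tool_pos: [0.616, 0.2213, 0.1359]
tool_rot: [-3.142, 0.0, 1.549]
contact_force: [0.6, 0.5, 0.8]
opening: 0.0277
```

Run:
```python
from h import *
s=status.observe(); print(s["tool_pos"]); img,W=shot("wrist","w27"); combs(W,img)
print(plan([.6185,.2220,.0395],-1.3))
```

```text
[0.61596119 0.22132116 0.13592777]
comb 291 x 0.4424 y 0.2863 size [0.0381 0.0356] yaw 57.93 z 0.0583
comb 469 x 0.4564 y 0.2425 size [0.0133 0.043 ] yaw -13.14 z 0.0598
comb 1270 x 0.6187 y 0.2221 size [0.0104 0.056 ] yaw -1.15 z 0.0602
comb 944 x 0.5355 y 0.2275 size [0.0099 0.0442] yaw -0.12 z 0.0602
comb 1075 x 0.6602 y 0.2235 size [0.0111 0.0452] yaw -2.81 z 0.0601
([0.0008, 0.0019, 0.0972], [0.0015, -0.0001, 0.0004])
```

View pics/w27.png

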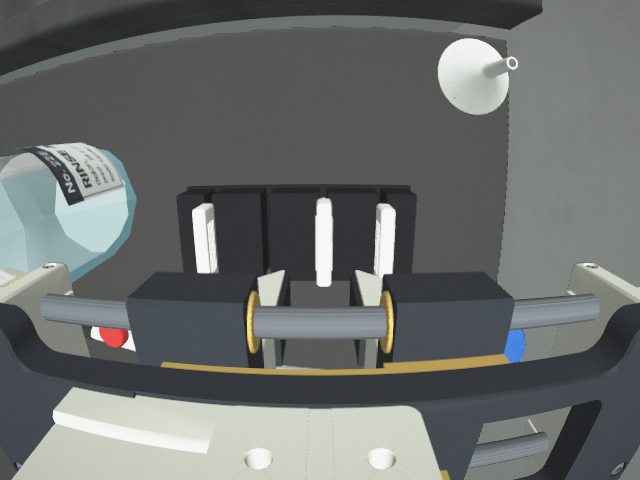

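Emit:
{"op": "jog_arm", "data": {
  "series": [
    [-0.4, [0.0005, 0.002, 0.03], [0, 0, 0]],
    [-0.4, [0.0005, 0.002, 0.06], [0, 0, 0]],
    [-0.4, [0.0005, 0.002, 0.08], [0, 0, 0]],
    [-0.4, [0.0005, 0.002, 0.09], [0, 0, 0]],
    [-0.4, [0.0005, 0.002, 0.093], [0, 0, 0]],
    [-0.4, [0.0005, 0.002, 0.093], [0, 0, 0]],
    [-0.4, [0.0005, 0.002, 0.093], [0, 0, 0]]
  ]
}}

```text
time: 32.98
tool_pos: [0.6191, 0.2225, 0.0445]
tool_rot: [3.139, -0.001, 1.549]
contact_force: [0.3, 0.9, -0.3]
opening: 0.0276
```

Emit:
{"op": "jog_arm", "data": {
  "series": [
    [-0.4, [0, -0.0003, 0.003], [0, 0, 0]],
    [-0.4, [0, -0.0003, 0.0045], [0, 0, 0]],
    [-0.4, [0, -0.0003, 0.0045], [0, 0, 0]]
  ]
}}

```text
time: 33.23
tool_pos: [0.6177, 0.2227, 0.0385]
tool_rot: [3.141, -0.0, 1.55]
contact_force: [0.1, -0.8, 0.8]
opening: 0.0275
```

Emit:
{"op": "jog_arm", "data": {
  "series": [
    [-1, [0, 0, 0], [0, 0, 0]],
    [-1, [0, 0, 0], [0, 0, 0]],
    [-1, [0, 0, 0], [0, 0, 0]],
    [-1, [0, 0, 0], [0, 0, 0]],
    [-1, [0, 0, 0], [0, 0, 0]]
  ],
  "squeeze": 15
}}

```text
time: 33.65
tool_pos: [0.6176, 0.2227, 0.0382]
tool_rot: [3.141, 0.0, 1.55]
contact_force: [-0.2, -1.2, 1.0]
opening: 0.01
```

Emit:
{"op": "jog_arm", "data": {
  "series": [
    [-1, [0, 0, -0.008], [0, 0, 0]],
    [-1, [0, 0, -0.02], [0, 0, 0]],
    [-1, [0, 0, -0.032], [0, 0, 0]],
    [-1, [0, 0, -0.06], [0, 0, 0]],
    [-1, [0, 0, -0.09], [0, 0, 0]],
    [-1, [0, 0, -0.12], [0, 0, 0]],
    [-1, [0, 0, -0.13], [0, 0, 0]],
    [-1, [0, 0, -0.13], [0, 0, 0]],
    [-1, [0, 0, -0.13], [0, 0, 0]]
  ]
}}

```text
time: 34.4
tool_pos: [0.6172, 0.2226, 0.1685]
tool_rot: [3.141, -0.0, 1.55]
contact_force: [-0.4, 0.6, -1.0]
opening: 0.0103
```

Run:
```python
from h import *
s=status.observe(); print(s["tool_pos"],s["opening"],s["contact_force"]); img,W=shot("wrist","w28")
print(plan(tab(-.0049,-.0025,s["tool_pos"][2]),TY))
img,W=shot("top","t28");plates(W,img,TO,TY,.114,.13,.1)
```

```text
[0.61724284 0.22262842 0.16848444] 0.01026844655340226 [-0.39078913  0.62278379 -1.04434264]
([-0.189, -0.0219, -0.0013], [-0.0021, 0.0007, 0.1047])
white plate n74: x(0)=0.0011 -> cassette x -0.0032, y -0.0428..0.0329, dyaw 0.15 deg, z 0.1135
white plate n79: x(0)=-0.0545 -> cassette x -0.0592, y -0.0388..0.0380, dyaw 0.26 deg, z 0.1133
```

View pics/w28.png

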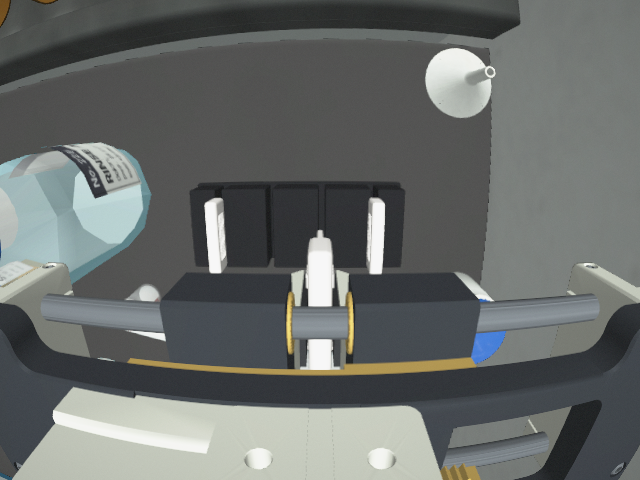

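Emit:
{"op": "jog_arm", "data": {
  "series": [
    [-1, [-0.03, -0.0035, 0], [0, 0, 0.02]],
    [-1, [-0.065, -0.0075, 0], [0, 0, 0.05]],
    [-1, [-0.1, -0.0115, 0], [0, 0, 0.08]],
    [-1, [-0.135, -0.0155, 0], [0, 0, 0.1]],
    [-1, [-0.165, -0.019, 0], [0, 0, 0.105]],
    [-1, [-0.182, -0.021, 0], [0, 0, 0.105]],
    [-1, [-0.189, -0.022, 0], [0, 0, 0.105]],
    [-1, [-0.189, -0.022, 0], [0, 0, 0.105]],
    [-1, [-0.189, -0.022, 0], [0, 0, 0.105]],
    [-1, [-0.189, -0.022, 0], [0, 0, 0.105]]
  ]
}}

```text
time: 35.33
tool_pos: [0.5915, 0.0355, 0.1674]
tool_rot: [-3.141, -0.0, 1.446]
contact_force: [-1.1, -0.9, -0.3]
opening: 0.01
```

Run:
```python
from h import *
s=status.observe(); print(s["tool_pos"],s["opening"],s["contact_force"]); img,W=shot("wrist","w29")
plates(W,img,TO,TY,.114,.13,.1)
print(plan(tab(-.0049,-.0025,.1475),TY))
```

```text
[0.59149823 0.03545886 0.16743966] 0.009999021590791874 [-1.08896029 -0.85402086 -0.27604678]
white plate n454: x(0)=-0.0558 -> cassette x -0.0603, y -0.0100..0.0394, dyaw -0.02 deg, z 0.1145
white plate n378: x(0)=-0.0649 -> cassette x -0.0693, y -0.0093..0.0395, dyaw 0.03 deg, z 0.1145
white plate n133: x(0)=0.0538 -> cassette x 0.0492, y 0.0257..0.0384, dyaw -0.00 deg, z 0.1145
white plate n239: x(0)=-0.0002 -> cassette x -0.0047, y 0.0122..0.0355, dyaw 0.49 deg, z 0.1144
([-0.0018, -0.0005, 0.0201], [-0.0007, -0.0003, 0.0013])
```

View pics/w29.png

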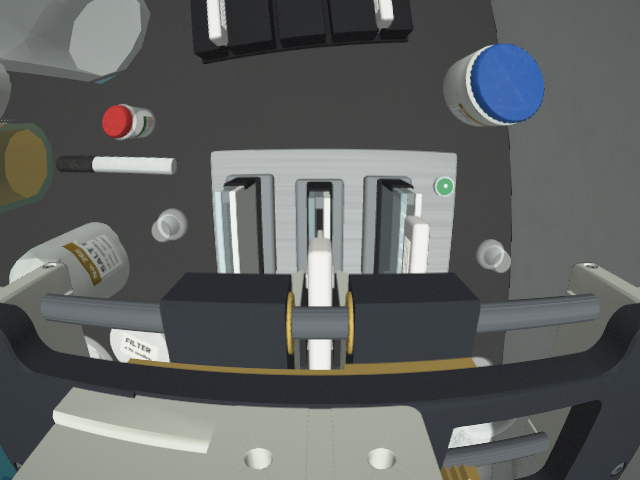

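Emit:
{"op": "jog_arm", "data": {
  "series": [
    [-1, [-0.001, -0.0004, 0.006], [0, 0, 0]],
    [-1, [-0.001, -0.0004, 0.012], [0, 0, 0]],
    [-1, [-0.001, -0.0004, 0.018], [0, 0, 0]],
    [-1, [-0.001, -0.0004, 0.019], [0, 0, 0]],
    [-1, [-0.001, -0.0004, 0.019], [0, 0, 0]]
  ]
}}

```text
time: 35.8
tool_pos: [0.5906, 0.0334, 0.1481]
tool_rot: [-3.14, 0.0, 1.445]
contact_force: [0.1, -0.3, -0.3]
opening: 0.0097
```

Run:
```python
from h import *
print(status.observe()["contact_force"],plan(tab(-.0048,-.0025,.1162),TY))
```

```text
[ 0.11068745 -0.31697085 -0.34292197] ([0.0006, 0.0003, 0.0319], [-0.0017, 0.0002, -0.0001])
```

Emit:
{"op": "jog_arm", "data": {
  "series": [
    [-1, [0, 0.0002, 0.003], [0, 0, 0]],
    [-1, [0, 0.0002, 0.005], [0, 0, 0]],
    [-1, [0, 0.0002, 0.007], [0, 0, 0]],
    [-1, [0, 0.0002, 0.009], [0, 0, 0]],
    [-1, [0, 0.0002, 0.011], [0, 0, 0]],
    [-1, [0, 0.0002, 0.011], [0, 0, 0]]
  ]
}}

```text
time: 36.3
tool_pos: [0.5911, 0.0331, 0.1376]
tool_rot: [-3.141, 0.0, 1.445]
contact_force: [-0.3, 0.7, 0.8]
opening: 0.01
```

Emit:
{"op": "jog_arm", "data": {
  "series": [
    [-1, [0, 0, 0.003], [0, 0, 0]],
    [-1, [0, 0, 0.006], [0, 0, 0]],
    [-1, [0, 0, 0.009], [0, 0, 0]],
    [-1, [0, 0, 0.012], [0, 0, 0]],
    [-1, [0, 0, 0.015], [0, 0, 0]],
    [-1, [0, 0, 0.0185], [0, 0, 0]],
    [-1, [0, 0, 0.0185], [0, 0, 0]],
    [-1, [0, 0, 0.0185], [0, 0, 0]]
  ]
}}

```text
time: 36.97
tool_pos: [0.5911, 0.0332, 0.1193]
tool_rot: [-3.141, 0.0, 1.445]
contact_force: [-0.6, 0.7, -0.6]
opening: 0.0097
```

Emit:
{"op": "jog_arm", "data": {
  "series": [
    [-1, [0, 0, 0.001], [0, 0, 0]],
    [-1, [0, 0, 0.002], [0, 0, 0]],
    [-1, [0, 0, 0.0025], [0, 0, 0]],
    [-1, [0, 0, 0.0025], [0, 0, 0]]
  ]
}}

```text
time: 37.3
tool_pos: [0.5912, 0.0332, 0.117]
tool_rot: [-3.142, 0.0, 1.445]
contact_force: [-0.1, 0.5, 0.1]
opening: 0.01
```

Emit:
{"op": "jog_arm", "data": {
  "series": [
    [-1, [0, 0, 0.0005], [0, 0, 0]],
    [-1, [0, 0, 0.001], [0, 0, 0]],
    [-1, [0, 0, 0.0013], [0, 0, 0]],
    [-1, [0, 0, 0.0013], [0, 0, 0]]
  ]
}}

```text
time: 37.63
tool_pos: [0.5914, 0.0332, 0.1162]
tool_rot: [3.141, 0.0, 1.445]
contact_force: [-0.3, -0.0, 2.7]
opening: 0.0097
```

Emit:
{"op": "jog_arm", "data": {
  "series": [
    [-1, [0, 0, 0.0005], [0, 0, 0]],
    [-1, [0, 0, 0.0007], [0, 0, 0]],
    [-1, [0, 0, 0.0007], [0, 0, 0]]
  ]
}}

```text
time: 37.88
tool_pos: [0.5917, 0.0331, 0.1162]
tool_rot: [3.14, 0.0, 1.445]
contact_force: [-2.2, 0.1, 7.6]
opening: 0.0101
```

Emit:
{"op": "jog_arm", "data": {
  "series": [
    [-0.4, [0, 0, 0], [0, 0, 0]],
    [-0.4, [0, 0, 0], [0, 0, 0]],
    [-0.4, [0, 0, 0], [0, 0, 0]],
    [-0.4, [0, 0, 0], [0, 0, 0]],
    [-0.4, [0, 0, -0.03], [0, 0, 0]],
    [-0.4, [0, 0, -0.065], [0, 0, 0]],
    [-0.4, [0, 0, -0.1], [0, 0, 0]],
    [-0.4, [0, 0, -0.1], [0, 0, 0]],
    [-0.4, [0, 0, -0.1], [0, 0, 0]]
  ]
}}

```text
time: 38.63
tool_pos: [0.5924, 0.0331, 0.2172]
tool_rot: [3.137, -0.0, 1.445]
contact_force: [-0.7, 0.0, -0.5]
opening: 0.0274
```

Run:
```python
from h import *
s=status.observe(); print(s["tool_pos"]); img,W=shot("wrist","w30"); plates(W,img,TO,TY,.114,.13,.1); combs(W,img,.138,-.1,.15)
print(plan([.6602,.2210,.14],-1.3))
```

```text
[0.59236356 0.03311724 0.21719157]
white plate n349: x(0)=-0.0649 -> cassette x -0.0694, y -0.0214..0.0390, dyaw -0.03 deg, z 0.1146
white plate n428: x(0)=-0.0558 -> cassette x -0.0603, y -0.0300..0.0394, dyaw 0.04 deg, z 0.1145
white plate n100: x(0)=0.0543 -> cassette x 0.0493, y 0.0255..0.0383, dyaw 1.03 deg, z 0.1146
white plate n89: x(0)=0.0002 -> cassette x -0.0048, y 0.0236..0.0358, dyaw 1.00 deg, z 0.1145
comb 920 x 0.6457 y 0.0315 size [0.0129 0.0476] yaw -6.94 z 0.1383
comb 1278 x 0.5913 y 0.0325 size [0.0143 0.0556] yaw -7.10 z 0.1383
comb 72 x 0.6400 y 0.0283 size [0.0044 0.0333] yaw -6.77 z 0.1337
([0.195, 0.0447, 0.0752], [0.0007, 0.0001, -0.1033])
```

View pics/w30.png

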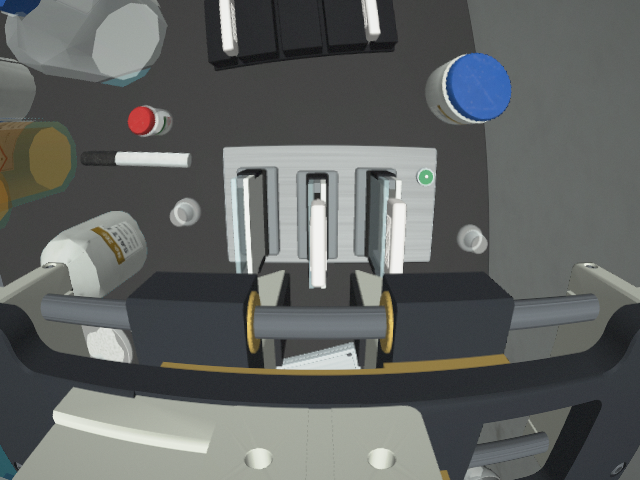

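Emit:
{"op": "jog_arm", "data": {
  "series": [
    [-0.4, [0.04, 0.009, 0], [0, 0, -0.03]],
    [-0.4, [0.08, 0.018, 0], [0, 0, -0.06]],
    [-0.4, [0.12, 0.027, 0], [0, 0, -0.09]],
    [-0.4, [0.155, 0.035, 0], [0, 0, -0.103]],
    [-0.4, [0.185, 0.042, 0.02], [0, 0, -0.103]],
    [-0.4, [0.195, 0.0445, 0.05], [0, 0, -0.103]],
    [-0.4, [0.195, 0.0445, 0.075], [0, 0, -0.103]],
    [-0.4, [0.195, 0.0445, 0.075], [0, 0, -0.103]],
    [-0.4, [0.195, 0.0445, 0.075], [0, 0, -0.103]],
    [-0.4, [0.195, 0.0445, 0.075], [0, 0, -0.103]]
  ]
}}

```text
time: 39.52
tool_pos: [0.6603, 0.2206, 0.1407]
tool_rot: [3.141, 0.0, 1.547]
contact_force: [-0.7, -0.1, 0.9]
opening: 0.0276
```

Run:
```python
from h import *
s=status.observe(); print(s["tool_pos"]); img,W=shot("wrist","w31"); combs(W,img)
print(plan([.6603,.2212,.0395],-1.3))
```

```text
[0.66030023 0.22055159 0.14071982]
comb 249 x 0.4414 y 0.2880 size [0.0367 0.032 ] yaw 63.14 z 0.0584
comb 453 x 0.4548 y 0.2417 size [0.0111 0.0416] yaw -12.81 z 0.0597
comb 871 x 0.5356 y 0.2242 size [0.0104 0.0505] yaw -1.58 z 0.0602
comb 1300 x 0.6606 y 0.2180 size [0.0113 0.0561] yaw -1.50 z 0.0601
([0.0006, -0.0008, 0.1023], [0.0024, -0.0004, -0.0011])
```

View pics/w31.png

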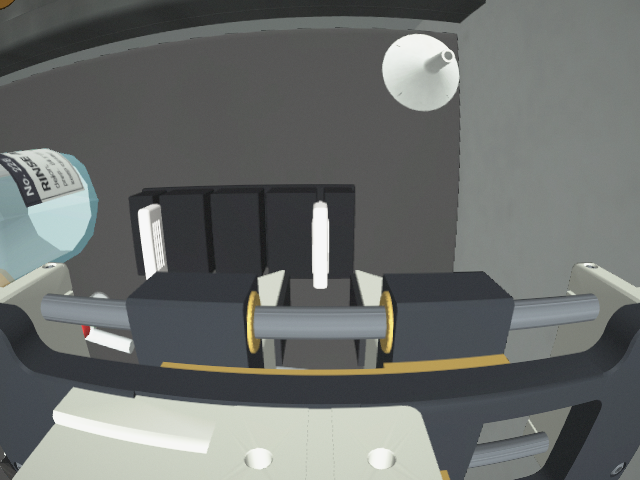

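Emit:
{"op": "jog_arm", "data": {
  "series": [
    [-0.4, [-0.0025, 0, 0.03], [0, 0, 0]],
    [-0.4, [-0.0025, 0, 0.06], [0, 0, 0]],
    [-0.4, [-0.0025, 0, 0.08], [0, 0, 0]],
    [-0.4, [-0.0025, 0, 0.092], [0, 0, 0]],
    [-0.4, [-0.0025, 0, 0.098], [0, 0, 0]],
    [-0.4, [-0.0025, 0, 0.098], [0, 0, 0]],
    [-0.4, [-0.0025, 0, 0.098], [0, 0, 0]],
    [-0.4, [-0.0025, 0, 0.098], [0, 0, 0]]
  ]
}}

```text
time: 40.23
tool_pos: [0.6611, 0.2187, 0.0442]
tool_rot: [3.138, -0.001, 1.548]
contact_force: [-0.4, 0.2, -0.0]
opening: 0.0275
```

Emit:
{"op": "jog_arm", "data": {
  "series": [
    [-0.4, [0, 0, 0.003], [0, 0, 0]],
    [-0.4, [0, 0, 0.004], [0, 0, 0]],
    [-0.4, [0, 0, 0.004], [0, 0, 0]]
  ]
}}

```text
time: 40.48
tool_pos: [0.6599, 0.2186, 0.0383]
tool_rot: [3.141, 0.0, 1.548]
contact_force: [0.0, -0.0, 0.6]
opening: 0.0274
```

Emit:
{"op": "jog_arm", "data": {
  "series": [
    [-1, [0, 0, 0], [0, 0, 0]],
    [-1, [0, 0, 0], [0, 0, 0]],
    [-1, [0, 0, 0], [0, 0, 0]],
    [-1, [0, 0, 0], [0, 0, 0]],
    [-1, [0, 0, 0], [0, 0, 0]]
  ],
  "squeeze": 15
}}

```text
time: 40.9
tool_pos: [0.6599, 0.2185, 0.0381]
tool_rot: [3.141, 0.0, 1.548]
contact_force: [0.4, 0.0, 0.9]
opening: 0.01
```

Emit:
{"op": "jog_arm", "data": {
  "series": [
    [-1, [0, 0, -0.008], [0, 0, 0]],
    [-1, [0, 0, -0.02], [0, 0, 0]],
    [-1, [0, 0, -0.032], [0, 0, 0]],
    [-1, [0, 0, -0.06], [0, 0, 0]],
    [-1, [0, 0, -0.09], [0, 0, 0]],
    [-1, [0, 0, -0.12], [0, 0, 0]],
    [-1, [0, 0, -0.15], [0, 0, 0]],
    [-1, [0, 0, -0.15], [0, 0, 0]],
    [-1, [0, 0, -0.15], [0, 0, 0]]
  ]
}}

```text
time: 41.65
tool_pos: [0.6608, 0.2188, 0.1922]
tool_rot: [3.136, -0.001, 1.548]
contact_force: [0.8, 0.0, -1.1]
opening: 0.0101
```

Run:
```python
from h import *
s=status.observe(); print(s["tool_pos"],s["opening"],s["contact_force"]); img,W=shot("wrist","w32")
print(plan(tab(-.0602,.0007,s["tool_pos"][2]),TY))
img,W=shot("top","t32");plates(W,img,TO,TY,.114,.13,.1)
```

```text
[0.66079455 0.21882683 0.19217696] 0.010117034384768948 [ 0.764976    0.03134226 -1.05731038]
([-0.1774, -0.1194, -0.0028], [0.0017, -0.0005, 0.1027])
white plate n76: x(0)=-0.0545 -> cassette x -0.0589, y -0.0388..0.0379, dyaw 0.19 deg, z 0.1133
```

View pics/w32.png

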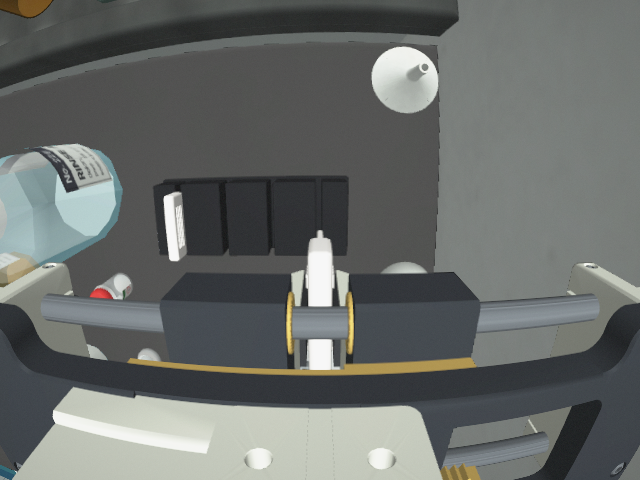

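Emit:
{"op": "jog_arm", "data": {
  "series": [
    [-1, [-0.03, -0.02, 0], [0, 0, 0.02]],
    [-1, [-0.06, -0.04, 0], [0, 0, 0.05]],
    [-1, [-0.09, -0.06, 0], [0, 0, 0.08]],
    [-1, [-0.12, -0.08, 0], [0, 0, 0.1]],
    [-1, [-0.15, -0.1, 0], [0, 0, 0.103]],
    [-1, [-0.17, -0.114, 0], [0, 0, 0.103]],
    [-1, [-0.1775, -0.1195, 0.01], [0, 0, 0.103]],
    [-1, [-0.1775, -0.1195, 0.02], [0, 0, 0.103]],
    [-1, [-0.1775, -0.1195, 0.022], [0, 0, 0.103]],
    [-1, [-0.1775, -0.1195, 0.022], [0, 0, 0.103]],
    [-1, [-0.1775, -0.1195, 0.022], [0, 0, 0.103]]
  ]
}}

```text
time: 42.67
tool_pos: [0.5366, 0.0446, 0.1654]
tool_rot: [-3.14, -0.0, 1.446]
contact_force: [-0.3, 1.2, -0.6]
opening: 0.0101
```

Run:
```python
from h import *
s=status.observe(); print(s["tool_pos"],s["opening"],s["contact_force"]); img,W=shot("wrist","w33")
plates(W,img,TO,TY,.114,.13,.1)
print(plan(tab(-.0602,.0007,.1475),TY))
```

```text
[0.53660879 0.04463646 0.16543535] 0.01010402160051843 [-0.31801356  1.16607457 -0.63442706]
white plate n255: x(0)=-0.0559 -> cassette x -0.0603, y 0.0149..0.0398, dyaw 0.37 deg, z 0.1144
white plate n112: x(0)=0.0528 -> cassette x 0.0493, y 0.0253..0.0386, dyaw -1.68 deg, z 0.1143
white plate n120: x(0)=-0.0007 -> cassette x -0.0049, y 0.0238..0.0357, dyaw -0.73 deg, z 0.1145
([-0.0006, -0.0003, 0.0183], [-0.0003, -0.0, 0.0008])
```

View pics/w33.png

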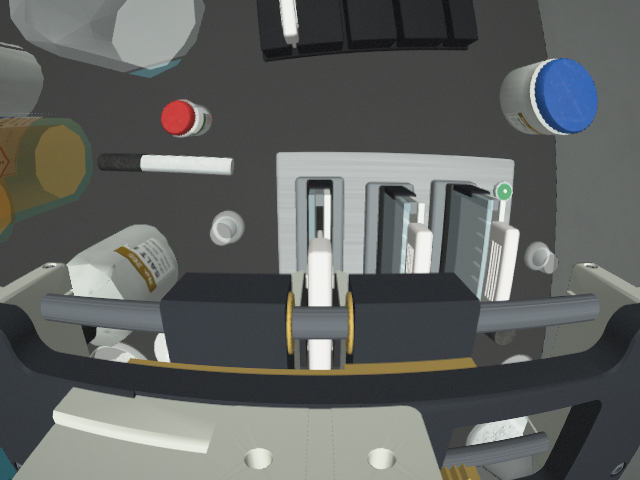

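Emit:
{"op": "jog_arm", "data": {
  "series": [
    [-1, [-0.0005, -0.0003, 0.006], [0, 0, 0]],
    [-1, [-0.0005, -0.0003, 0.012], [0, 0, 0]],
    [-1, [-0.0005, -0.0003, 0.017], [0, 0, 0]],
    [-1, [-0.0005, -0.0003, 0.0175], [0, 0, 0]],
    [-1, [-0.0005, -0.0003, 0.0175], [0, 0, 0]]
  ]
}}

```text
time: 43.13
tool_pos: [0.5357, 0.0435, 0.148]
tool_rot: [-3.14, 0.0, 1.445]
contact_force: [0.7, -0.4, -0.1]
opening: 0.0098
```

Run:
```python
from h import *
print(status.observe()["contact_force"],plan(tab(-.0602,.0007,.1161),TY))
```

```text
[ 0.65818269 -0.43938643 -0.14799962] ([0.0007, 0.0007, 0.0319], [-0.0012, 0.0002, -0.0002])
```

Emit:
{"op": "jog_arm", "data": {
  "series": [
    [-1, [0, 0.0004, 0.002], [0, 0, 0]],
    [-1, [0, 0.0004, 0.002], [0, 0, 0]],
    [-1, [0, 0.0004, 0.004], [0, 0, 0]],
    [-1, [0, 0.0004, 0.006], [0, 0, 0]],
    [-1, [0, 0.0004, 0.008], [0, 0, 0]],
    [-1, [0, 0.0004, 0.01], [0, 0, 0]],
    [-1, [0, 0.0004, 0.01], [0, 0, 0]]
  ]
}}

```text
time: 43.72
tool_pos: [0.5361, 0.0433, 0.1381]
tool_rot: [-3.141, 0.0, 1.445]
contact_force: [-0.1, 1.0, -0.1]
opening: 0.0096
```

Emit:
{"op": "jog_arm", "data": {
  "series": [
    [-1, [0, 0, 0.003], [0, 0, 0]],
    [-1, [0, 0, 0.006], [0, 0, 0]],
    [-1, [0, 0, 0.009], [0, 0, 0]],
    [-1, [0, 0, 0.012], [0, 0, 0]],
    [-1, [0, 0, 0.015], [0, 0, 0]],
    [-1, [0, 0, 0.019], [0, 0, 0]],
    [-1, [0, 0, 0.019], [0, 0, 0]],
    [-1, [0, 0, 0.019], [0, 0, 0]]
  ]
}}

```text
time: 44.38
tool_pos: [0.5362, 0.0433, 0.1192]
tool_rot: [-3.141, 0.0, 1.445]
contact_force: [0.5, 0.5, -0.3]
opening: 0.0102
```

Emit:
{"op": "jog_arm", "data": {
  "series": [
    [-1, [0, 0, 0.001], [0, 0, 0]],
    [-1, [0, 0, 0.002], [0, 0, 0]],
    [-1, [0, 0, 0.0025], [0, 0, 0]],
    [-1, [0, 0, 0.0025], [0, 0, 0]]
  ]
}}

```text
time: 44.72
tool_pos: [0.5364, 0.0433, 0.117]
tool_rot: [3.142, 0.0, 1.445]
contact_force: [0.5, -0.3, 0.5]
opening: 0.0099
```

Emit:
{"op": "jog_arm", "data": {
  "series": [
    [-1, [0, 0, 0.0005], [0, 0, 0]],
    [-1, [0, 0, 0.001], [0, 0, 0]],
    [-1, [0, 0, 0.0015], [0, 0, 0]],
    [-1, [0, 0, 0.0018], [0, 0, 0]],
    [-1, [0, 0, 0.0018], [0, 0, 0]]
  ]
}}

```text
time: 45.13
tool_pos: [0.5366, 0.0433, 0.1161]
tool_rot: [3.141, 0.0, 1.445]
contact_force: [-1.2, -0.4, 5.5]
opening: 0.0098
```

Seated. Release, rise, and check.

Emit:
{"op": "jog_arm", "data": {
  "series": [
    [-0.4, [0, 0, 0], [0, 0, 0]],
    [-0.4, [0, 0, 0], [0, 0, 0]],
    [-0.4, [0, 0, 0], [0, 0, 0]],
    [-0.4, [0, 0, 0], [0, 0, 0]],
    [-0.4, [0, 0, -0.03], [0, 0, 0]],
    [-0.4, [0, 0, -0.065], [0, 0, 0]],
    [-0.4, [0, 0, -0.1], [0, 0, 0]],
    [-0.4, [0, 0, -0.12], [0, 0, 0]],
    [-0.4, [0, 0, -0.12], [0, 0, 0]]
  ]
}}

```text
time: 45.88
tool_pos: [0.5386, 0.0433, 0.2403]
tool_rot: [3.132, -0.001, 1.445]
contact_force: [0.1, 0.6, 0.2]
opening: 0.0275
```

Run:
```python
from h import *
s=status.observe(); print(s["tool_pos"]); img,W=shot("wrist","w34"); plates(W,img,TO,TY,.114,.13,.1); combs(W,img,.138,-.1,.15)
P=toframe(W,TO,TY); m=(abs(P[...,0])<.09)&(abs(P[...,1])<.07)&(abs(P[...,2]-.040)<.004)
for c in (-.06,-.005,.049):
    k=m&(abs(P[...,0]-c)<.026); print(c,np.percentile(P[k][:,:2],[1,99],axis=0).round(4).tolist())
_,W=shot("scene","s34")
# lever grip: black blob near open pos
img=np.load("/tmp/s34.npz")["img"]; G=toframe(W,PC,PY)
m=(abs(G[...,0])<.03)&(G[...,1]<-.12)&(G[...,1]>-.19)&(G[...,2]>.18)&(G[...,2]<.25)&(img.max(2)<70); print(m.sum(),np.median(G[m],0),G[m].min(0),G[m].max(0))
print(plan(np.r_[press(0,-.1546,0)[:2],.30],PY))
```

```text
[0.5386216  0.04325418 0.2402896 ]
white plate n78: x(0)=-0.0549 -> cassette x -0.0601, y 0.0238..0.0397, dyaw 1.80 deg, z 0.1144
white plate n72: x(0)=0.0530 -> cassette x 0.0491, y 0.0257..0.0389, dyaw -1.01 deg, z 0.1146
white plate n66: x(0)=0.0000 -> cassette x -0.0049, y 0.0237..0.0355, dyaw 0.90 deg, z 0.1144
comb 1051 x 0.5363 y 0.0430 size [0.0138 0.0557] yaw -6.96 z 0.1382
comb 915 x 0.5915 y 0.0349 size [0.014  0.0515] yaw -7.50 z 0.1382
comb 732 x 0.6451 y 0.0286 size [0.0133 0.0538] yaw -7.17 z 0.1382
-0.06 [[-0.079, -0.0395], [-0.0415, 0.0419]]
-0.005 [[-0.0241, -0.0437], [0.0122, 0.0381]]
0.049 [[0.0299, -0.0412], [0.0635, 0.0408]]
120 [ 1.53320486e-04 -1.45674429e-01  2.21816586e-01] [-0.01471676 -0.15492518  0.21128381] [ 0.01615007 -0.13949318  0.22938367]
([-0.3822, 0.0762, -0.0643], [0.0012, 0.0002, -0.2778])
```

View pics/w34.png

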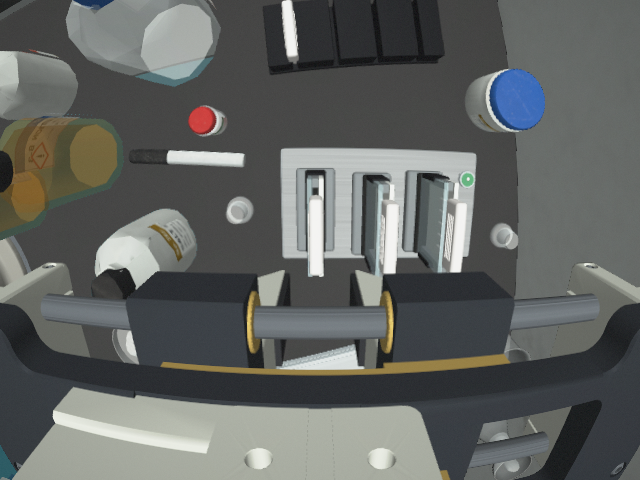

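View pics/s34.png

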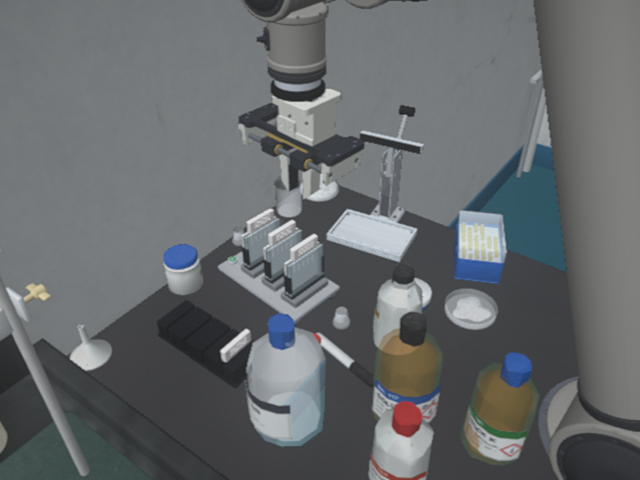

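Emit:
{"op": "jog_arm", "data": {
  "series": [
    [0.4, [0, 0, -0.035], [0, 0, -0.03]],
    [0.4, [-0.03, 0.006, -0.064], [0, 0, -0.06]],
    [0.4, [-0.07, 0.014, -0.064], [0, 0, -0.1]],
    [0.4, [-0.11, 0.022, -0.064], [0, 0, -0.14]],
    [0.4, [-0.15, 0.03, -0.064], [0, 0, -0.18]],
    [0.4, [-0.19, 0.038, -0.064], [0, 0, -0.22]],
    [0.4, [-0.23, 0.046, -0.064], [0, 0, -0.26]],
    [0.4, [-0.27, 0.054, -0.064], [0, 0, -0.278]],
    [0.4, [-0.31, 0.062, -0.064], [0, 0, -0.278]],
    [0.4, [-0.35, 0.07, -0.064], [0, 0, -0.278]],
    [0.4, [-0.382, 0.076, -0.064], [0, 0, -0.278]],
    [0.4, [-0.382, 0.076, -0.064], [0, 0, -0.278]]
  ]
}}

```text
time: 46.98
tool_pos: [0.5621, -0.3514, 0.2949]
tool_rot: [-3.137, -0.002, 1.717]
contact_force: [0.1, 0.2, -0.9]
opening: 0.0644
```

Emit:
{"op": "jog_arm", "data": {
  "series": [
    [0.4, [0, 0, 0], [0, 0, 0]],
    [0.4, [0, 0, 0], [0, 0, 0]],
    [0.4, [0, 0, 0], [0, 0, 0]],
    [0.4, [0, 0, 0], [0, 0, 0]]
  ]
}}

```text
time: 47.32
tool_pos: [0.564, -0.3437, 0.2994]
tool_rot: [-3.141, -0.0, 1.725]
contact_force: [0.4, -0.8, 0.4]
opening: 0.0647
```

Run:
```python
from h import *
s=status.observe(); print(s["tool_pos"]); img,W=shot("wrist","w35");_,W=shot("top","t35");img=np.load("/tmp/t35.npz")["img"]
print(plan(press(0,-.1546,.198),PY))
for t in ("w35",):
    z=np.load(f"/tmp/{t}.npz");G=toframe(z["W"],PC,PY); m=(abs(G[...,0])<.03)&(G[...,1]<-.12)&(G[...,1]>-.19)&(G[...,2]>.18)&(G[...,2]<.25)&(z["img"].max(2)<70); print(m.sum(),np.median(G[m],0) if m.any() else 0)
```

```text
[ 0.5640261  -0.34369256  0.29936236]
([-0.0014, -0.0003, 0.1017], [0.0003, 0.0003, 0.0017])
1315 [ 0.001573   -0.14889136  0.22625796]
```

View pics/w35.png

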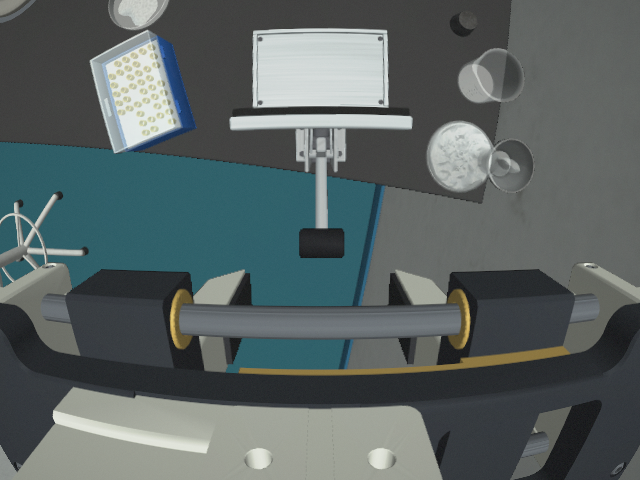

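Emit:
{"op": "jog_arm", "data": {
  "series": [
    [0.4, [0, 0.001, 0.03], [0, 0, 0]],
    [0.4, [0, 0.001, 0.06], [0, 0, 0]],
    [0.4, [0, 0.001, 0.085], [0, 0, 0]],
    [0.2, [0, 0.001, 0.1015], [0, 0, 0]],
    [0.1, [0, 0.001, 0.1015], [0, 0, 0]],
    [-1, [0, 0.001, 0.1015], [0, 0, 0]],
    [-1, [0, 0.001, 0.1015], [0, 0, 0]],
    [-1, [0, 0.001, 0.1015], [0, 0, 0]],
    [-1, [0, 0.001, 0.1015], [0, 0, 0]],
    [-1, [0, 0.001, 0.1015], [0, 0, 0]],
    [-1, [0, 0.001, 0.1015], [0, 0, 0]],
    [-1, [0, 0.001, 0.1015], [0, 0, 0]]
  ],
  "squeeze": 20
}}

```text
time: 48.42
tool_pos: [0.5655, -0.3454, 0.1997]
tool_rot: [3.139, 0.002, 1.723]
contact_force: [-0.1, 0.8, 6.2]
opening: 0.0299
```

Run:
```python
from h import *
s=status.observe(); print(s["opening"],s["contact_force"]);print(toframe(s["tool_pos"][None],PC,PY))
y,z=toframe(s["tool_pos"][None],PC,PY)[0,1:]; z+=.019
print(np.hypot(y+.0975,z-.1414), np.arctan2(z-.1414,y+.0975)-np.radians(18))
t0=1.9;f0=np.radians(18)
for t in np.arange(1.8,-.01,-.1): print(round(t,2),round(.095*(np.cos(f0+t)-np.cos(f0+t0)),4),round(-.095*(np.sin(f0+t)-np.sin(f0+t0)),4))
```

```text
0.029897728815091444 [-0.10119891  0.84177787  6.18835488]
[[ 0.00147584 -0.15480908  0.19965076]]
0.09618737421722538 1.8949067564969928
1.8 0.0079 -0.0053
1.7 0.0162 -0.0098
1.6 0.025 -0.0134
1.5 0.0341 -0.0162
1.4 0.0434 -0.018
1.3 0.0529 -0.0189
1.2 0.0624 -0.0188
1.1 0.0718 -0.0178
1.0 0.0811 -0.0159
0.9 0.0902 -0.013
0.8 0.0989 -0.0093
0.7 0.1072 -0.0047
0.6 0.115 0.0008
0.5 0.1222 0.0069
0.4 0.1288 0.0138
0.3 0.1346 0.0213
0.2 0.1397 0.0293
0.1 0.144 0.0378
-0.0 0.1473 0.0467
```

Emit:
{"op": "jog_arm", "data": {
  "series": [
    [-1, [0.008, 0, -0.0053], [0, 0, 0]],
    [-1, [0.0162, 0, -0.0098], [0, 0, 0]],
    [-1, [0.025, 0, -0.0134], [0, 0, 0]],
    [-1, [0.0341, 0, -0.0162], [0, 0, 0]],
    [-1, [0.0434, 0, -0.018], [0, 0, 0]],
    [-1, [0.0529, 0, -0.0189], [0, 0, 0]],
    [-1, [0.0624, 0, -0.0188], [0, 0, 0]],
    [-1, [0.0718, 0, -0.0178], [0, 0, 0]],
    [-1, [0.0811, 0, -0.0159], [0, 0, 0]],
    [-1, [0.0902, 0, -0.013], [0, 0, 0]]
  ]
}}

```text
time: 49.25
tool_pos: [0.5508, -0.2542, 0.2112]
tool_rot: [3.141, -0.001, 1.723]
contact_force: [1.0, 1.1, 3.7]
opening: 0.0299
```

Run:
```python
from h import *
s=status.observe(); print(s["opening"],s["contact_force"]);
y,z=toframe(s["tool_pos"][None],PC,PY)[0,1:]; z+=.019
print(toframe(s["tool_pos"][None],PC,PY),np.hypot(y+.0975,z-.1414), np.arctan2(z-.1414,y+.0975)-np.radians(18))
f0=np.radians(18)
for t in np.arange(.8,-.01,-.1): print(round(t,2),round(.095*(np.cos(f0+t)-np.cos(f0+.9)),4),round(-.095*(np.sin(f0+t)-np.sin(f0+.9)),4))
```

```text
0.029864686377894398 [1.03671876 1.05578307 3.71735725]
[[ 0.00079888 -0.06242935  0.21122193]] 0.0954949572994766 0.8805848953982025
0.8 0.0087 0.0038
0.7 0.017 0.0084
0.6 0.0248 0.0138
0.5 0.032 0.0199
0.4 0.0386 0.0268
0.3 0.0445 0.0343
0.2 0.0496 0.0423
0.1 0.0538 0.0508
0.0 0.0572 0.0597
```

Emit:
{"op": "jog_arm", "data": {
  "series": [
    [-1, [0.0087, 0, 0.0038], [0, 0, 0]],
    [-1, [0.017, 0, 0.0084], [0, 0, 0]],
    [-1, [0.0248, 0, 0.0138], [0, 0, 0]],
    [-1, [0.032, 0, 0.0199], [0, 0, 0]],
    [-1, [0.0386, 0, 0.0268], [0, 0, 0]],
    [-1, [0.0445, 0, 0.0343], [0, 0, 0]],
    [-1, [0.0496, 0, 0.0423], [0, 0, 0]],
    [-1, [0.0538, 0, 0.0508], [0, 0, 0]],
    [-1, [0.0572, 0, 0.059], [0, 0, 0]],
    [-1, [0.0572, 0, 0.059], [0, 0, 0]]
  ]
}}

```text
time: 50.08
tool_pos: [0.5418, -0.1983, 0.1497]
tool_rot: [-3.14, -0.002, 1.723]
contact_force: [0.7, 4.7, -1.8]
opening: 0.03
```

Run:
```python
from h import *
s=status.observe(); print(s["opening"],s["contact_force"]);
y,z=toframe(s["tool_pos"][None],PC,PY)[0,1:]; z+=.019
print(toframe(s["tool_pos"][None],PC,PY),np.hypot(y+.0975,z-.1414), np.arctan2(z-.1414,y+.0975)-np.radians(18))
```

```text
0.03001850328199552 [ 0.6693016   4.66700217 -1.83877008]
[[ 0.00035808 -0.00582956  0.14966091]] 0.09563799735547425 -0.025108353024824337
```

Emit:
{"op": "jog_arm", "data": {
  "series": [
    [0.4, [0, 0, 0], [0, 0, 0]],
    [0.4, [0, 0, 0], [0, 0, 0]],
    [0.4, [0, 0, 0], [0, 0, 0]],
    [0.4, [0, 0, 0], [0, 0, 0]],
    [0.4, [0, 0, -0.04], [0, 0, 0]],
    [0.4, [0, 0, -0.08], [0, 0, 0]],
    [0.4, [0, 0, -0.12], [0, 0, 0]],
    [0.4, [0, 0, -0.15], [0, 0, 0]],
    [0.4, [-0.03, -0.03, -0.16], [0, 0, 0]],
    [0.4, [-0.03, -0.06, -0.16], [0, 0, 0]],
    [0.4, [-0.03, -0.06, -0.16], [0, 0, 0]],
    [0.4, [-0.03, -0.06, -0.16], [0, 0, 0]]
  ]
}}

```text
time: 51.08
tool_pos: [0.4867, -0.2389, 0.3126]
tool_rot: [3.141, 0.001, 1.72]
contact_force: [-0.0, -0.3, 0.0]
opening: 0.0642
```

Run:
```python
from h import *
s=status.observe(); print(s["tool_pos"],s["contact_force"],s["qvel"].round(3)); img,W=shot("wrist","w36")
G=toframe(W,PC,PY); m=(abs(G[...,0])<.03)&(abs(G[...,1])<.04)&(G[...,2]>.15)&(G[...,2]<.2)&(img.max(2)<70); print(m.sum(),np.median(G[m],0))
m=(abs(G[...,0])<.06)&(abs(G[...,1])<.04)&(G[...,2]>.09)&(G[...,2]<.135); print("rail",m.sum(),np.percentile(G[m],[5,50,95],axis=0).round(4).tolist())
img,W=shot("top","t36");plates(W,img,TO,TY,.114,.13,.1);combs(W,img,.138,-.1,.15); shot("scene","s36")
```

```text
[ 0.48666686 -0.23894626  0.3125862 ] [-0.04893528 -0.34538354  0.04937386] [ 0.031  0.03  -0.027  0.01  -0.005  0.01 ]
838 [-0.00106996 -0.00294047  0.17955678]
rail 2217 [[-0.0545, -0.0304, 0.1123], [-0.0038, 0.0032, 0.1142], [0.0534, 0.0113, 0.1181]]
comb 140 x 0.6465 y 0.0263 size [0.0148 0.0548] yaw -7.32 z 0.1377
comb 140 x 0.5925 y 0.0309 size [0.0155 0.0545] yaw -7.06 z 0.1372
comb 145 x 0.5377 y 0.0406 size [0.0151 0.0561] yaw -7.01 z 0.1374
```

View pics/s36.png

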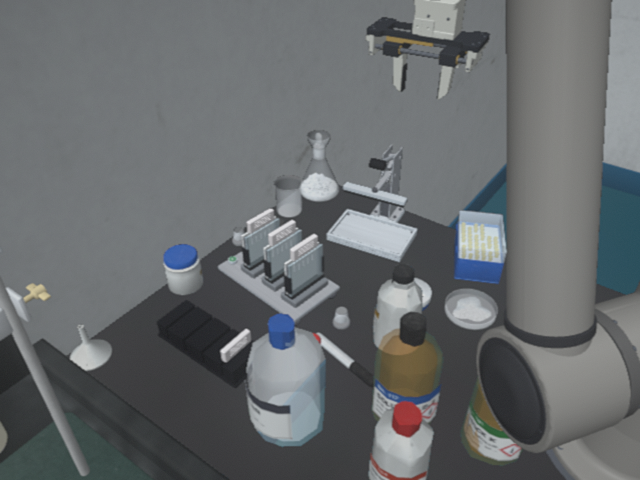

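View pics/w36.png

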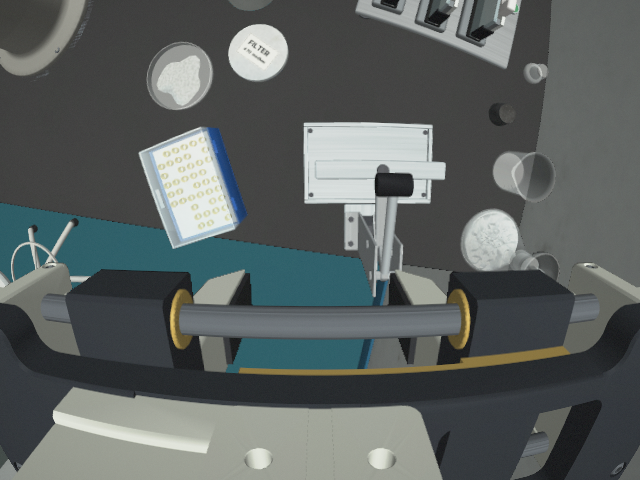

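View pics/t36.png

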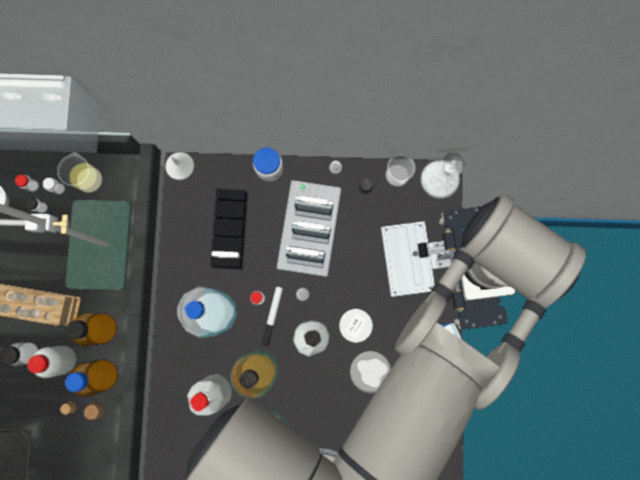

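Emit:
{"op": "jog_arm", "data": {
  "series": [
    [0.4, [0, 0, 0], [0, 0, 0]],
    [0.4, [0, 0, 0], [0, 0, 0]],
    [0.4, [0, 0, 0], [0, 0, 0]],
    [0.4, [0, 0, 0], [0, 0, 0]]
  ]
}}

```text
time: 51.57
tool_pos: [0.488, -0.2379, 0.3115]
tool_rot: [-3.141, -0.0, 1.723]
contact_force: [0.5, -0.1, 0.4]
opening: 0.0642
```

Run:
```python
from h import *
img,W=shot("top","t37");combs(W,img,.138,-.1,.15)
print(job.hand_in())
```

```text
comb 137 x 0.6467 y 0.0263 size [0.0145 0.0548] yaw -7.36 z 0.1377
comb 141 x 0.5924 y 0.0308 size [0.0152 0.0543] yaw -7.53 z 0.1377
comb 141 x 0.5377 y 0.0406 size [0.0149 0.0561] yaw -7.08 z 0.1381
the job is handed in; nothing more can be done
None
```

The job is done and handed in at about 51.6 s; no verdict was reported.

- **Clamp:** I swung the lever up and over past its centre, and the clamp stood open by itself while I worked. At the end I swung it shut over the empty press. The last pictures show the lever grip at about 170 mm and the rail at about 114 mm, both where they should be when clamped.
- **Cassettes:** Three were present, and all stand upright on the middle of the levelling table. Their feet lie wholly on its free part. The one nearest the robot was knocked about 25 mm aside during the run and overhung the edge slightly, so I regripped it and put it back.
- **Combs:** Each cassette has one comb, pushed down with 6–8 N at the end. The close wrist view put all three comb tops at 138.2–138.3 mm; fully home is 138 mm. One comb stays in the rack because the wash bottle was too close to reach it.
- **Rest of the bench:** I knocked nothing over, and the last pictures show the other things where they stood at the start. The gripper was clear of everything at hand-in.

The highest force I saw was about 16 N, on setting down the second cassette. The grip never visibly slackened. The cameras disagreed by 1–3 mm in places; I used the wrist camera and arm readings for the fits.

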